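# Ready the bar rest for the next sawing batch

### The arm

A 6-joint arm with a two-finger parallel gripper is mounted at the origin on the work surface. World frame = base frame: x ahead of the robot, y to its left, z up, the work surface at z = 0. Lengths are in m, angles in rad, forces in N, time in s.
With the tool pointing down it reaches from about 0.35 to 0.775 m from the base axis. Payload 7.3 kg.
Tool frame: the origin (TCP) lies on the centre line of the jaws, within the pads' length; the fingertips stand 14 mm ahead of it and the grasp point (between the pads) lies 5 mm behind it; z points along the fingers, y is the direction in which the jaws open and shut (so a half turn about z gives the same grasp; the last joint's range is limited). The gripper opens to 92 mm and grips with 3 to 60 N. Pads are 19 mm wide; open, the fingers measure 130 mm over their backs; the gripper's body (75 mm by 190 mm) begins 47 mm behind the grasp point.
Start: joints at [-1.453, 0.342, 1.524, -0, 1.275, -0.146], TCP at [0.137, -0.507, 0.241] pointing down, gripper open.
Joint ranges: [-2.53, 2.53], [-0.77, 2.02], [0.04, 2.7], [-1, 4.14], [0.28, 2.66], [-3.11, 3.11]. Speed limits (rad/s): [2.57, 2.57, 3.14, 3.14, 3.14, 3.14].

### API

Orientations are given as [roll, pitch, yaw] about the fixed x, y, z axes, in that order (R = Rz(yaw) Ry(pitch) Rx(roll)).
In Python, from cell import telemetry, cams, robot gives the robot as it stands.
- The arm moves only by the tool servo_tool, never from a script. Its argument "targets" is text: rows parted by semicolons, each of 4 numbers parted by spaces: the shift along the tool's x, y, z in mm, then the turn about the tool's z in rad. In form: x y z yaw; .... A call has 1 to 20 rows; each row shifts and turns the pose as measured when the row begins, along the tool's axes as they then stand; what a row does not reach is not made up. A row lasts 1/8 s, in which the tool goes at most 62.5 mm and 10.7 degrees, less where a joint would pass 70% of its speed; a pose out of reach is approached as far as the arm can. A call with a gripper value outside its range is refused whole. "hand" is the opening, from 0 (shut) to 1 (fully open), set as the call begins (left out, the last holds). The fingers move at their own pace and stop on an object; "squeeze" is the grip in N (left out, the last holds). Time passes only in rows, so rows that do not move let the fingers close. It gives the time, the measured TCP pose, the force and the opening at its end, in the units of the state.
- telemetry.observe(): the state, without advancing time (a new reading comes with each control period).
- cams.read_camera(name): name is "scene" or "top" or "wrist"; returns a dict with "color" (420x560x3 uint8, red, green, blue), "K" (3x3 intrinsics, pixels), "R" (3x3) and "t" (3): a world point X has camera coordinates R X + t. Camera axes: x right, y down, z forward; pixel columns grow to the right and rows downward; lengths in m; the calibration is good to about 2 mm. The wrist camera is an equidistant fisheye: a pixel r from the principal point sees the ray r / f radians off the axis. A picture is of the moment at which its call begins. There is no depth.
- robot.hand_in(): hands the job in, once; it reports no verdict.
Trained networks look in a picture, given as the dict that the camera call returned (one of the last four; its "shot" number tells which), for a name from the list of things; names that differ only in an ending like _2 or _b are one class to them, and where a whole thing is asked for, a point or a joint stands for the part that bears it (a point fixed in the world has none). Each returns a list of dicts, best first, with "score" (0 to 1); they miss things now and then, are a little off and sometimes report something else, mostly with a low value. They report only what shows in the picture. A call takes as long as a camera call. They do not tell look-alikes from the thing itself.
- cams.cut_out(picture, query): "region" (420x560 bool, what is visible of it) and "extent" ([centre column, centre row, width, height] in pixels, round what is visible of it).
The state is a dict: "time": time; "qpos": joint angles; "qvel": joint speeds; "joint_efforts": joint torques, N m; "tool_pos": TCP position; "tool_rot": TCP orientation; "contact_force": force on the tool from outside, world axes, zero at the start; "torque": the same for the moment, N m; "opening": finger opening in m.
Only numpy, scipy, OpenCV 4.12 (cv2) and the standard library are available. Lean on these libraries where they do the work, as an engineer would, in place of code of your own. Each camera call takes 0.05 s, during which the arm holds its last target.

### The job

Get the bar rest ready for the next sawing batch: put the wooden packing block that was left on the fixed rest into the wooden crate, and lift the slider by its yellow handle until its pawl catches in the top notch, level with the fixed rest, before any bar goes on. Then lay every aluminium bar on the bench side by side across both rests, roughly centred and square to them, and turn the speed dial until its white pointer stands at the red mark of the scale. Leave the file, the try square, the jar, the bottle and the dark wooden scrap where they are.

Things in the scene. Friction and masses are not known exactly. Their poses are not given: they have to be found in the camera images.
- station: The bar rest, fixed on the bench: green base plate (290 x 260 x 12 mm), fixed rest, ratchet slider and column. Origin on the bench midway between the two rests; x points from the fixed rest to the slider, y along the rests towards the yellow handle, z up. The column (30 x 44 mm, 198 mm high) stands behind the slider, 130 to 160 mm along x, middle in y
- rest_top (a point): Centre of the top of the fixed rest: a flat steel strip 50 mm (x) by 260 mm (y), 115 mm above the bench, with 16 mm high, 4 mm thick lips at its two ends in y; it lies 62 mm on the -x side of the station's origin. Axes as the station's
- slider_top (a point): Centre of the top of the slider's saddle: a like steel strip 50 mm (x) by 260 mm (y), with the same lips at its ends; 62 mm on the +x side of the station's origin. Between the two rests there is an open gap of 74 mm. Axes as the station's
- slider_grip (a point): Centre of the slider's yellow handle, a level bar 18 mm wide (x), 66 mm long (y), 30 mm high, sticking out of the +y end of the saddle (it reaches from 134 to 200 mm along the station's y). Pinch it from above across its width
- slider (a joint): Height of the slider in m, 0 lowest (saddle 55 mm above the bench); starts at 0 or 0.030. Lifting takes 7 N plus up to 5 N of friction. A red pawl at its back clicks over two brass teeth and holds it at 0.030 or 0.060 (top notch, saddle level with the fixed rest): lift it a few mm past, let it down. Let go in between, it drops to the last notch. Upper stop at 0.075
- block_mid (a point): Centre of the pale wooden packing block, 80 (its x) x 40 (its y) x 25 mm, 0.08 kg, at first lying on the fixed rest, its length about along the rest
- crate_in (a point): Centre of the inner floor (8 mm above the bench) of the open wooden crate: 160 x 160 mm outside, walls 8 mm thick, 60 mm high, fixed on the bench. Axes along its sides
- dial (a joint): Angle of the speed dial in rad, growing anticlockwise seen from above; it turns without end either way and stays where it is left (about 0.04 N m of friction)
- dial_grip (a point): On the dial's vertical axis, at gripping height, 80 mm above the bench (dial top 93 mm, panel top 50 mm). The dial is a black disc 60 mm wide with a bar grip 52 mm long (x), 16 mm wide (y), 30 mm high across it; x points along the bar to the end with the white pointer
- dial_pointer (a point): Tip of the dial's white pointer, 36 mm from the dial's axis
- scale_mark (a point): The red mark on the white scale ring round the dial, 36 mm from the dial's axis (the other marks are thin and black). x points from the axis outwards through the mark. The scale stands fixed, differently at each start
- bar1_mid (a point): Centre of a square aluminium bar, 170 mm long (its x) x 24 x 24 mm, about 0.28 kg. Two to four such bars lie flat on the bench at first; absent ones read None
- bar2_mid (a point): Centre of a square aluminium bar, 170 mm long (its x) x 24 x 24 mm, about 0.28 kg
- bar3_mid (a point): Centre of a square aluminium bar, 170 mm long (its x) x 24 x 24 mm, about 0.28 kg
- bar4_mid (a point): Centre of a square aluminium bar, 170 mm long (its x) x 24 x 24 mm, about 0.28 kg
- file: Bystander: a flat file with a yellow handle, 215 mm long
- jar: Bystander: a small glass jar, 52 mm wide, 70 mm high
- oil: Bystander: a blue plastic bottle with a red cap, 60 mm wide, 150 mm high
- scrap: Bystander: a small dark wooden scrap, 70 x 50 x 20 mm, lying flat on the bench (not the packing block)
- square: Bystander: a steel try square, 160 x 100 mm
There are look-alikes about, which are no part of the job. What is shaped like the part that bears bar1_mid but green or purple is not meant.

How it is judged:
By the outcome, as a careful person would: the job done as asked, in the order asked, and still so for the second after the job is handed in, with the robot touching nothing.
Of bar1, bar2, bar3, bar4 only 2 to 4 are there at a start; the rules pass over those that are not, and their reading is None.
At some moment in a run one of bar1, bar2, bar3, bar4 may be knocked a few centimetres aside while the robot is not near it.
Once in a run the grip may slacken for a moment while it holds something.
It also fails if it takes over 210 s, if anything falls off the work surface, if the arm or the gripper's body presses on something with over 40 N, if the wrist force passes 120 N, or if a joint passes its speed limit or range.

## Working session

There is one attempt and no reset: what is moved stays moved. The work goes in short steps, Python scripts to look and compute and a tool call to move; the robot and the scene stay as the last step left them, time stands still between calls to the robot, and variables do not carry over. Pictures are saved under pics/ and viewed, and the job is handed in when it is done.

Besides the shell and the picture viewer there is one more tool, called after ">>>" in YAML: its name, and indented under it one key for each argument. servo_tool: Moves the arm, as the interface text tells. Its arguments: {"type":"object","properties":{"targets":{"type":"string"},"hand":{"type":"number"},"squeeze":{"type":"number"}},"required":["targets"]}

```bash
ls; mkdir -p pics
python3 - <<'E'
from cell import telemetry,cams,robot
import cv2,numpy as np
s=telemetry.observe();print({k:np.round(v,3).tolist() for k,v in s.items()})
for n in ["scene","top","wrist"]:
    p=cams.read_camera(n);cv2.imwrite(f"pics/{n}0.png",p["color"][:,:,::-1]);print(n,p["K"].tolist(),np.round(p["R"],4).tolist(),np.round(p["t"],4).tolist(),[k for k in p])
E
```

```text
pics
{'time': 0.0, 'qpos': [-1.453, 0.343, 1.525, 0.0, 1.275, -0.146], 'qvel': [0.001, -0.0, 0.0, 0.002, -0.0, 0.001], 'joint_efforts': [-0.0, -43.124, -24.422, 0.072, 0.056, -0.0], 'tool_pos': [0.137, -0.506, 0.24], 'tool_rot': [-3.14, -0.0, 0.264], 'contact_force': [-0.358, 0.655, 0.502], 'torque': [-0.033, -0.032, 0.022], 'opening': 0.091}
scene [[534.6339197623979, 0.0, 282.7428251250349], [0.0, 534.6339197623979, 213.70209069749689], [0.0, 0.0, 1.0]] [[0.4502, 0.8928, 0.016], [0.6847, -0.3336, -0.648], [-0.5732, 0.3027, -0.7614]] [-0.1655, -0.2837, 1.9652] ['color', 'K', 'R', 't', 'shot']
top [[448.8076398397893, 0.0, 280.41714871622304], [0.0, 448.8076398397893, 210.07310939487965], [0.0, 0.0, 1.0]] [[-0.0066, -0.9999, -0.0138], [-0.9948, 0.008, -0.1019], [0.102, 0.013, -0.9947]] [-0.0536, 0.5153, 1.2792] ['color', 'K', 'R', 't', 'shot']
wrist [[325.19226210127806, 0.0, 280.2182642041552], [0.0, 325.19226210127806, 211.42572393732124], [0.0, 0.0, 1.0]] [[0.2594, -0.9658, -0.0021], [-0.9206, -0.248, 0.3017], [-0.2918, -0.0763, -0.9534]] [-0.5231, -0.0372, 0.3919] ['color', 'K', 'R', 't', 'shot']
```

View pics/scene0.png

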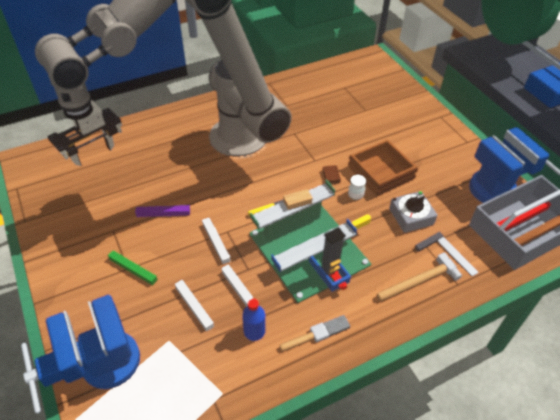

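View pics/top0.png

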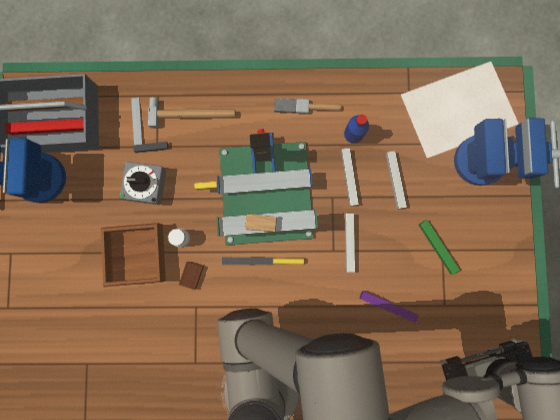

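View pics/wrist0.png

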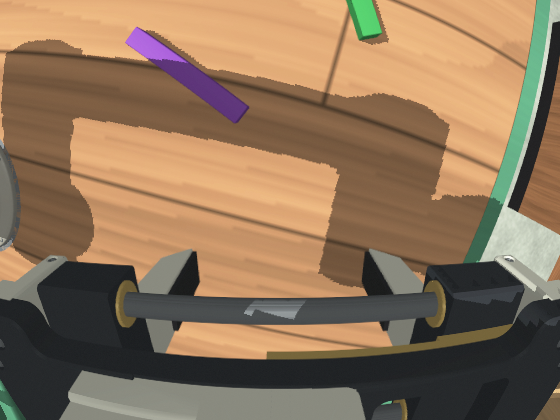

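```bash
cat > h.py <<'E'
from cell import telemetry,cams,robot
import cv2,numpy as np
from scipy.spatial.transform import Rotation as Rot
def ray(p,u,v):
    K,R,t=p["K"],np.array(p["R"]),np.array(p["t"])
    a=(u-K[0][2])/K[0][0];b=(v-K[1][2])/K[1][1]
    if p.get("fish"):
        r=np.hypot(a,b);d=np.array([0,0,1.]) if r<1e-9 else np.array([np.sin(r)*a/r,np.sin(r)*b/r,np.cos(r)])
    else: d=np.array([a,b,1.])
    return -R.T@t, R.T@d
def bp(p,u,v,z):
    c,d=ray(p,u,v);return c+d*(z-c[2])/d[2]
def proj(p,X):
    K=p["K"];c=np.array(p["R"])@np.array(X)+np.array(p["t"])
    if p.get("fish"):
        r=np.hypot(c[0],c[1]);th=np.arctan2(r,c[2]);a,b=c[0]/r*th,c[1]/r*th
    else:a,b=c[0]/c[2],c[1]/c[2]
    return np.array([K[0][0]*a+K[0][2],K[1][1]*b+K[1][2]])
def shot(n):
    p=dict(cams.read_camera(n));p["fish"]=(n=="wrist");return p
def save(p,name,crop=None,f=1):
    im=p["color"][:,:,::-1]
    if crop: x0,y0,x1,y1=crop;im=im[y0:y1,x0:x1]
    if f!=1: im=cv2.resize(im,None,fx=f,fy=f,interpolation=cv2.INTER_CUBIC)
    cv2.imwrite(f"pics/{name}.png",im)
def rectw(p,region,z):
    v,u=np.nonzero(region)
    P=np.array([bp(p,a,b,z)[:2] for a,b in zip(u,v)])
    (c,s,a)=cv2.minAreaRect((P*1000).astype(np.float32))
    m=P.mean(0); w,e=np.linalg.eigh(np.cov((P-m).T)); d=e[:,1]
    return m,np.arctan2(d[1],d[0]),np.array(c)/1000,np.array(s),a
def obs():
    s=telemetry.observe();print({k:np.round(s[k],4).tolist() for k in ("time","tool_pos","tool_rot","contact_force","opening")});return s
def togo(goal,yaw=None,s=None):
    """delta in tool axes (mm) to world goal, and yaw turn"""
    s=s or telemetry.observe();R=Rot.from_euler("xyz",s["tool_rot"]).as_matrix()
    d=R.T@(np.array(goal)-s["tool_pos"])*1000
    dy=None
    if yaw is not None:
        # tool y axis dir angle in world; desired direction 'yaw' of tool y axis mod pi
        cur=np.arctan2(R[1,1],R[0,1]);dy=-((yaw-cur+np.pi/2)%np.pi-np.pi/2)  # tool z down => sign flips
    return np.round(d,1).tolist(),dy
E
python3 - <<'E'
from h import *
p=shot("top");q=shot("scene")
print(-p["R"].T@p["t"], -q["R"].T@q["t"])
for n,z in [("bar1_mid",.024),("block_mid",.14),("slider_grip",.1),("dial_grip",.093),("dial_pointer",.09),("scale_mark",.06),("crate_in",.06),("station",.012),("jar",.07),("oil",.15),("square",.01),("file",.01),("scrap",.02)]:
    for d in cams.cut_out(p,n):
        if d["region"].sum()<3: continue
        m,a,c,s,_=rectw(p,d["region"],z)
        print(n,round(d["score"],2),np.round(d["extent"]).tolist(),d["region"].sum(),"mean",np.round(m,3),"ang",round(a,3),"rect",np.round(c,3),np.round(s))
save(p,"topst",(180,110,420,290),3.3); save(q,"scst",(220,150,460,310),3.3)
save(p,"topdial",(100,140,190,220),6)
E
```

```text
[ 0.38170943 -0.07439841  1.32422195] [ 1.39523622 -0.54166901  1.31520553]
bar1_mid 0.85 [395.0, 179.0, 20.0, 56.0] 546 mean [ 0.602 -0.395] ang -2.978 rect [ 0.602 -0.396] [168.  31.]
bar1_mid 0.74 [437.0, 248.0, 43.0, 52.0] 619 mean [ 0.403 -0.512] ang -2.597 rect [ 0.404 -0.511] [171.  31.]
bar1_mid 0.59 [391.0, 306.0, 53.0, 26.0] 485 mean [ 0.236 -0.364] ang 1.16 rect [ 0.236 -0.363] [170.  25.]
bar1_mid 0.45 [178.0, 239.0, 22.0, 21.0] 292 mean [0.437 0.239] ang 1.407 rect [0.436 0.239] [61. 46.]
block_mid 0.82 [263.0, 224.0, 33.0, 19.0] 468 mean [ 0.469 -0.006] ang 1.485 rect [ 0.469 -0.006] [81. 41.]
slider_grip 0.97 [253.0, 161.0, 120.0, 65.0] 1903 mean [ 0.59  -0.001] ang 1.652 rect [0.646 0.022] [174. 326.]
dial_grip 0.84 [138.0, 180.0, 24.0, 22.0] 355 mean [0.592 0.336] ang 1.252 rect [0.593 0.335] [59. 57.]
dial_grip 0.5 [135.0, 256.0, 64.0, 62.0] 3665 mean [0.389 0.348] ang 1.691 rect [0.389 0.348] [163. 172.]
dial_pointer 0.57 [139.0, 179.0, 22.0, 21.0] 321 mean [0.593 0.337] ang 1.606 rect [0.593 0.336] [54. 55.]
dial_pointer 0.5 [262.0, 259.0, 81.0, 8.0] 538 mean [ 0.
[... 483 characters left out ...]
[150.0, 125.0, 36.0, 53.0] 582 mean [0.718 0.311] ang -2.719 rect [0.738 0.294] [149.  87.]
oil 0.58 [359.0, 126.0, 22.0, 27.0] 545 mean [ 0.72  -0.265] ang 2.645 rect [ 0.721 -0.264] [57. 86.]
oil 0.41 [138.0, 181.0, 22.0, 24.0] 361 mean [0.581 0.317] ang 1.255 rect [0.581 0.316] [56. 54.]
square 0.8 [151.0, 124.0, 37.0, 54.0] 678 mean [0.758 0.358] ang -2.755 rect [0.781 0.338] [170. 100.]
file 0.89 [261.0, 260.0, 80.0, 9.0] 509 mean [ 0.367 -0.001] ang 1.555 rect [ 0.368 -0.004] [236.  17.]
file 0.24 [254.0, 160.0, 115.0, 64.0] 2002 mean [0.609 0.005] ang 1.666 rect [0.666 0.028] [187. 346.]
scrap 0.9 [191.0, 274.0, 20.0, 29.0] 428 mean [0.329 0.204] ang 2.781 rect [0.328 0.203] [53. 71.]
```

View pics/topst.png

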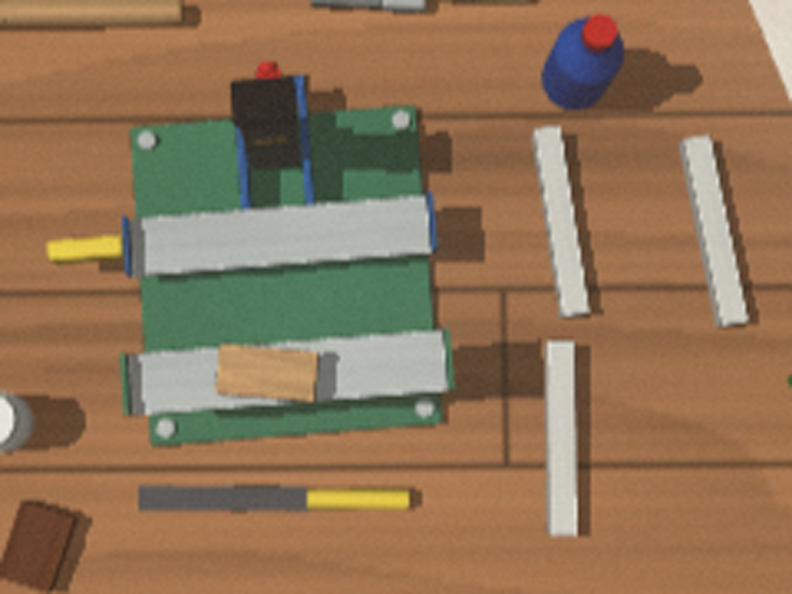

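View pics/scst.png

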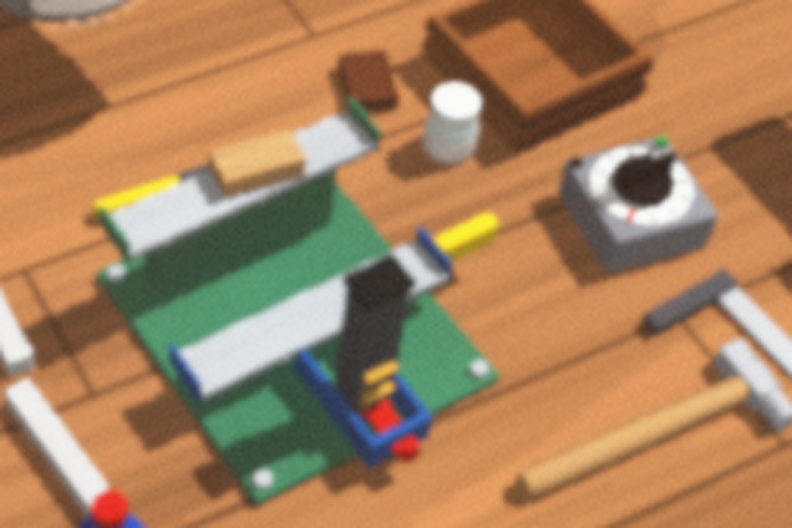

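View pics/topdial.png

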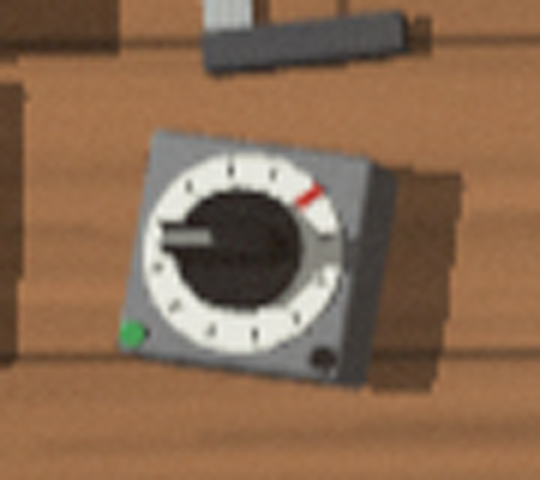

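Run:
```python
from h import *
p=shot("top")
f=lambda c,r,z:bp(p,180+(c+.5)/3.3-.5,110+(r+.5)/3.3-.5,z)[:2]
pl=np.array([f(132,128,.012),f(415,108,.012),f(440,422,.012),f(152,445,.012)])
print("plate",np.round(pl,3).tolist(),pl.mean(0),[np.round(np.linalg.norm(pl[i]-pl[(i+1)%4]),3) for i in range(4)])
R=np.array([f(123,355,.115),f(445,331,.115),f(452,388,.115),f(130,414,.115)])
print("rest",np.round(R,3).tolist(),R.mean(0),[np.round(np.linalg.norm(R[i]-R[(i+1)%4]),3) for i in range(4)])
for z in(.055,.085):
  S=np.array([f(124,219,z),f(432,194,z),f(437,250,z),f(131,277,z)])
  print("slider",z,np.round(S,3).tolist(),S.mean(0),[np.round(np.linalg.norm(S[i]-S[(i+1)%4]),3) for i in range(4)])
# station fit from plate
for Q in(pl,R):
  a=(Q[0]-Q[1]+Q[3]-Q[2]);print("y axis ang",np.arctan2(a[1],a[0]))
save(p,"topcrate",(95,215,220,295),5)
```

```text
plate [[0.703, 0.123], [0.719, -0.133], [0.435, -0.152], [0.416, 0.103]] [ 0.56825775 -0.01461867] [np.float64(0.257), np.float64(0.284), np.float64(0.256), np.float64(0.287)]
rest [[0.488, 0.114], [0.505, -0.151], [0.458, -0.156], [0.439, 0.108]] [ 0.47265572 -0.02137768] [np.float64(0.265), np.float64(0.047), np.float64(0.264), np.float64(0.049)]
slider 0.055 [[0.612, 0.123], [0.631, -0.145], [0.582, -0.149], [0.561, 0.117]] [ 0.59638013 -0.01353951] [np.float64(0.269), np.float64(0.049), np.float64(0.266), np.float64(0.051)]
slider 0.085 [[0.606, 0.118], [0.625, -0.143], [0.577, -0.147], [0.556, 0.112]] [ 0.59130606 -0.014978  ] [np.float64(0.262), np.float64(0.048), np.float64(0.26), np.float64(0.05)]
y axis ang 1.6379744863771857
y axis ang 1.6407974203246047
```

View pics/topcrate.png

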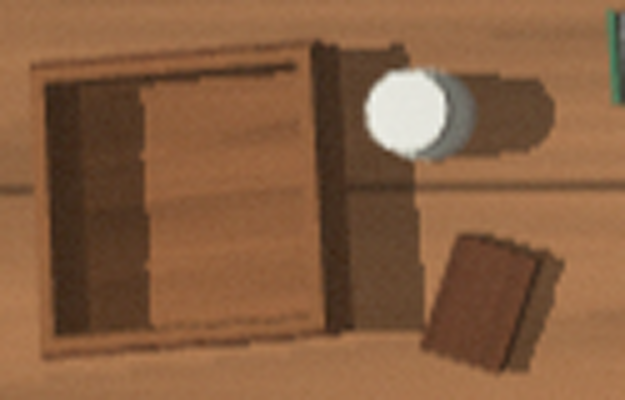

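Run:
```python
from h import *
p=shot("top");q=shot("scene")
g=lambda c,r,z:bp(p,95+(c+.5)/5-.5,215+(r+.5)/5-.5,z)[:2]
C=np.array([g(32,65,.06),g(318,42,.06),g(332,333,.06),g(44,357,.06)])
print("crate",np.round(C,3).tolist(),C.mean(0),[np.round(np.linalg.norm(C[i]-C[(i+1)%4]),3) for i in range(4)])
# yellow handle triangulation
def yel(p,box):
    x0,y0,x1,y1=box;hsv=cv2.cvtColor(p["color"],cv2.COLOR_RGB2HSV)
    m=cv2.inRange(hsv,(22,140,120),(35,255,255))[y0:y1,x0:x1];v,u=np.nonzero(m)
    return u.mean()+x0,v.mean()+y0,u.min()+x0,u.max()+x0,v.min()+y0,v.max()+y0
a=yel(p,(190,175,222,195));b=yel(q,(345,208,378,238));print(a,b)
c1,d1=ray(p,*a[:2]);c2,d2=ray(q,*b[:2])
A=np.c_[d1,-d2];s=np.linalg.lstsq(A,c2-c1,rcond=None)[0];print(c1+d1*s[0],c2+d2*s[1])
for z in(.05,.06): print(bp(p,a[2],a[0] and a[1],z),bp(p,a[3],a[1],z))
print(togo([.469,-.006,.24],-.086))
```

```text
crate [[0.465, 0.451], [0.477, 0.289], [0.314, 0.277], [0.302, 0.439]] [0.38967416 0.3641726 ] [np.float64(0.163), np.float64(0.164), np.float64(0.162), np.float64(0.164)]
(np.float64(205.44604316546761), np.float64(184.94244604316546), np.int64(194), np.int64(216), np.int64(181), np.int64(188)) (np.float64(361.5067567567568), np.float64(220.6689189189189), np.int64(352), np.int64(370), np.int64(215), np.int64(227))
[0.58418427 0.15455572 0.06643675] [0.58547538 0.15732146 0.06714803]
[0.58712105 0.1905734  0.05      ] [0.58656222 0.1271168  0.05      ]
[0.585509   0.18849392 0.06      ] [0.58495455 0.12553532 0.06      ]
([451.2, -396.9, 0.7], np.float64(-1.2209583648611728))
```

>>> servo_tool:
  targets: "45 -40 0 0;45 -40 0 0;45 -40 0 0;45 -40 0 0;45 -40 0 0;45 -40 0 0;45 -40 0 0;45 -40 0 0;45 -40 0 0;46 -37 0 0;0 0 0 -0.175;0 0 0 -0.175;0 0 0 -0.175;0 0 0 -0.175;0 0 0 -0.175;0 0 0 -0.175;0 0 0 -0.171"
  hand: 0.75
  squeeze: 20

```text
time: 3.18
tool_pos: [0.4806, 0.0098, 0.2413]
tool_rot: [3.134, 0.004, 1.523]
contact_force: [-0.5, -0.1, 0.3]
opening: 0.0691
```

Run:
```python
from h import *
obs();print(togo([.469,-.006,.24],-.086))
p=shot("wrist");save(p,"w1");t=shot("top");save(t,"t1")
for n,z in[("block_mid",.14),("bar1_mid",.024)]:
  for d in cams.cut_out(p,n):
    m,a,c,s,_=rectw(p,d["region"],z);print(n,d["score"],np.round(d["extent"]),np.round(m,3),a,np.round(c,3),s)
```

```text
{'time': 3.175, 'tool_pos': [0.4806, 0.0098, 0.2413], 'tool_rot': [3.1338, 0.0044, 1.5234], 'contact_force': [-0.4775, -0.056, 0.2748], 'opening': 0.0691}
([-16.4, -10.8, 1.3], np.float64(0.038610165737753555))
block_mid 0.92 [270. 230.  52.  99.] [ 0.471 -0.001] 1.480457619424363 [ 0.471 -0.003] [84.21336365 39.71759033]
block_mid 0.28 [188. 178.  31. 156.] [0.409 0.049] 1.546630350909821 [0.409 0.044] [126.64414978  15.92611408]
```

View pics/w1.png

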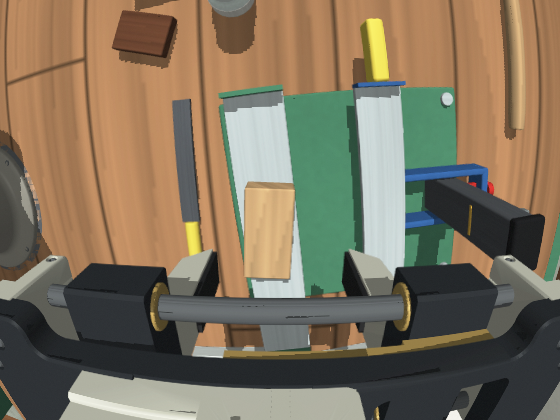

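View pics/t1.png

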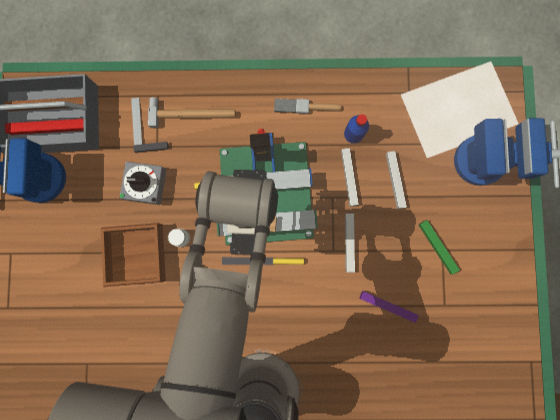

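>>> servo_tool:
  targets: "-14 -10 0 0;0 0 0 0.043;0 0 40 0;0 0 35 0;0 0 0 0"

```text
time: 4.0
tool_pos: [0.4679, -0.0077, 0.1657]
tool_rot: [3.132, 0.005, 1.458]
contact_force: [0.9, -0.9, 0.3]
opening: 0.069
```

Run:
```python
from h import *
obs();print(togo([.470,-.004,.133],-.090))
p=shot("wrist");save(p,"w2")
```

```text
{'time': 4.0, 'tool_pos': [0.4679, -0.0077, 0.1657], 'tool_rot': [3.132, 0.0052, 1.4581], 'contact_force': [0.852, -0.8508, 0.3058], 'opening': 0.069}
([4.1, 1.4, 32.7], np.float64(-0.02265733639165024))
```

View pics/w2.png

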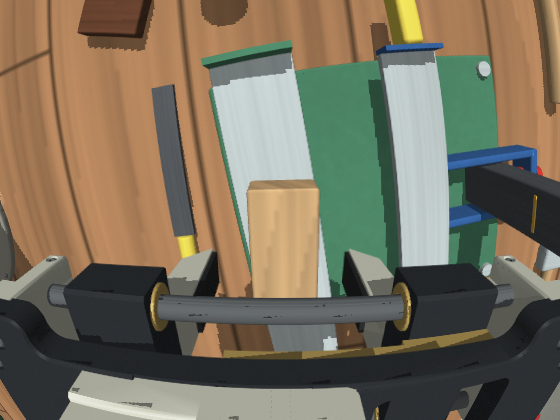

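>>> servo_tool:
  targets: "4 1 0 -0.02;0 0 20 0;0 0 12 0;0 0 0 0"

```text
time: 4.55
tool_pos: [0.474, -0.0046, 0.1396]
tool_rot: [3.119, 0.006, 1.48]
contact_force: [-0.4, 0.4, 0.2]
opening: 0.0688
```

>>> servo_tool:
  targets: "0 0 0 0;0 0 0 0;0 0 0 0;0 0 0 0"
  hand: 0.2
  squeeze: 25

```text
time: 5.05
tool_pos: [0.4749, -0.0046, 0.1414]
tool_rot: [3.117, 0.007, 1.48]
contact_force: [-0.9, 0.4, -0.7]
opening: 0.0395
```

>>> servo_tool:
  targets: "0 0 -30 0;0 0 -40 0;0 0 -40 0"

```text
time: 5.42
tool_pos: [0.4703, -0.0034, 0.2511]
tool_rot: [3.125, 0.006, 1.48]
contact_force: [1.0, -0.7, -1.1]
opening: 0.0401
```

Run:
```python
from h import *
obs();print(togo([.39,.364,.24],.075))
p=shot("wrist");save(p,"w3")
```

```text
{'time': 5.425, 'tool_pos': [0.4703, -0.0034, 0.2511], 'tool_rot': [3.1251, 0.0059, 1.4797], 'contact_force': [1.0039, -0.7194, -1.0561], 'opening': 0.0401}
([358.6, -113.5, 7.1], np.float64(-0.16597666565652158))
```

View pics/w3.png

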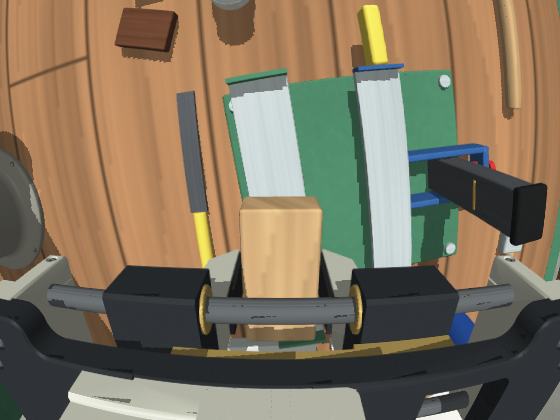

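>>> servo_tool:
  targets: "51 -16 0 0;51 -16 0 0;51 -16 0 0;51 -16 0 0;51 -16 0 0;51 -16 0 0;51 -16 0 0;0 0 0 -0.166;0 0 0 0"

```text
time: 6.6
tool_pos: [0.3926, 0.3732, 0.2504]
tool_rot: [3.112, 0.012, 1.645]
contact_force: [-0.7, -1.2, -0.5]
opening: 0.0401
```

Run:
```python
from h import *
obs();print(togo([.39,.364,.04],.075))
p=shot("wrist");save(p,"w4")
```

```text
{'time': 6.6, 'tool_pos': [0.3926, 0.3732, 0.2504], 'tool_rot': [3.1123, 0.0117, 1.6446], 'contact_force': [-0.7464, -1.224, -0.4547], 'opening': 0.0401}
([-6.5, -9.4, 210.3], np.float64(-0.0008210318261245853))
```

View pics/w4.png

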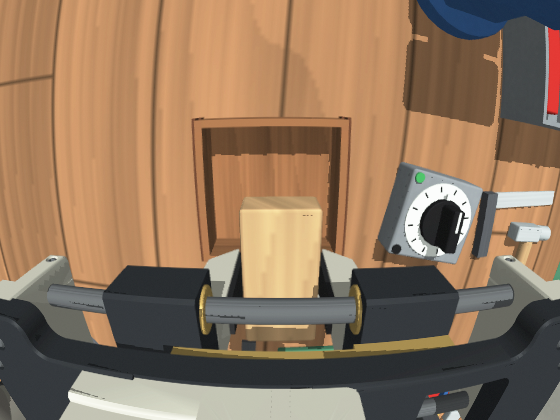

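>>> servo_tool:
  targets: "-6 -7 0 0;0 0 50 0;0 0 50 0;0 0 45 0;0 0 35 0;0 0 20 0;0 0 0 0"

```text
time: 7.52
tool_pos: [0.3936, 0.3586, 0.0479]
tool_rot: [3.108, 0.009, 1.619]
contact_force: [0.4, 0.7, -0.4]
opening: 0.0398
```

Run:
```python
from h import *
obs();print(togo([.39,.364,.038],.075))
```

```text
{'time': 7.525, 'tool_pos': [0.3936, 0.3586, 0.0479], 'tool_rot': [3.1083, 0.0087, 1.619], 'contact_force': [0.3789, 0.6836, -0.3722], 'opening': 0.0398}
([5.6, -3.7, 9.7], np.float64(-0.02651578350907635))
```

>>> servo_tool:
  targets: "5 -4 5 0;0 0 5 0;0 0 0 0"

```text
time: 7.9
tool_pos: [0.3907, 0.3639, 0.04]
tool_rot: [3.104, 0.006, 1.616]
contact_force: [1.1, 0.2, -1.0]
opening: 0.0399
```

>>> servo_tool:
  targets: "0 0 0 0;0 0 0 0;0 0 -30 0;0 0 -50 0;0 0 -60 0;0 0 -60 0"
  hand: 0.62

```text
time: 8.65
tool_pos: [0.3817, 0.3637, 0.2423]
tool_rot: [3.111, 0.01, 1.616]
contact_force: [0.1, 1.3, -0.2]
opening: 0.0571
```

Run:
```python
from h import *
obs();print(togo([.585,.157,.25],.068))
p=shot("wrist");save(p,"w5");
```

```text
{'time': 8.65, 'tool_pos': [0.3817, 0.3637, 0.2423], 'tool_rot': [3.111, 0.0103, 1.616], 'contact_force': [0.108, 1.2947, -0.1533], 'opening': 0.0571}
([-215.7, 193.8, 0.5], np.float64(-0.022443715131683417))
```

View pics/w5.png

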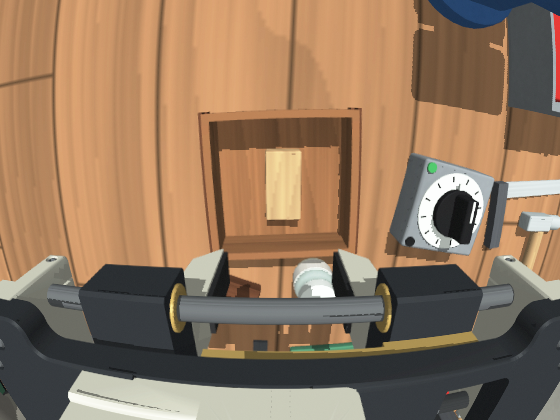

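>>> servo_tool:
  targets: "-36 32 0 0;-36 32 0 0;-36 32 0 0;-36 32 0 0;-36 32 0 0;-36 34 0 -0.022;0 0 0 0"

```text
time: 9.57
tool_pos: [0.5948, 0.154, 0.2642]
tool_rot: [3.089, -0.001, 1.642]
contact_force: [-0.3, 1.8, -0.2]
opening: 0.057
```

Run:
```python
from h import *
obs();print(togo([.585,.157,.25],.068))
p=shot("wrist");save(p,"w6");
for n in["slider_grip"]:
  for d in cams.cut_out(p,n): print(n,d["score"],d["extent"])
def yel(p):
    hsv=cv2.cvtColor(p["color"],cv2.COLOR_RGB2HSV);m=cv2.inRange(hsv,(22,140,120),(35,255,255))
    n,l,st,c=cv2.connectedComponentsWithStats(m)
    for i in range(1,n):
        if st[i,4]>150: print(st[i],c[i]); 
        if st[i,4]>150:
          for z in(.06,.07): mm,a,cc,s,_=rectw(p,l==i,z);print(z,mm,a,cc,s)
yel(p)
```

```text
{'time': 9.575, 'tool_pos': [0.5948, 0.154, 0.2642], 'tool_rot': [3.0893, -0.0008, 1.642], 'contact_force': [-0.2675, 1.8347, -0.1506], 'opening': 0.057}
([3.7, -10.3, 13.7], np.float64(0.003152776987524364))
slider_grip 0.56 [286.9, 254.2, 95.1, 196.0]
slider_grip 0.24 [287.7, 19.6, 55.2, 39.2]
slider_grip 0.17 [285.4, 27.4, 89.3, 54.9]
[252 157  18  62 986] [260.62880325 187.26774848]
0.06 [0.58348078 0.15410595] 1.6354639921653038 [0.58361682 0.15334975] [18.10098648 69.18213654]
0.07 [0.58341065 0.15646192] 1.6354639921653038 [0.58354285 0.15572746] [17.58039093 67.19245148]
```

View pics/w6.png

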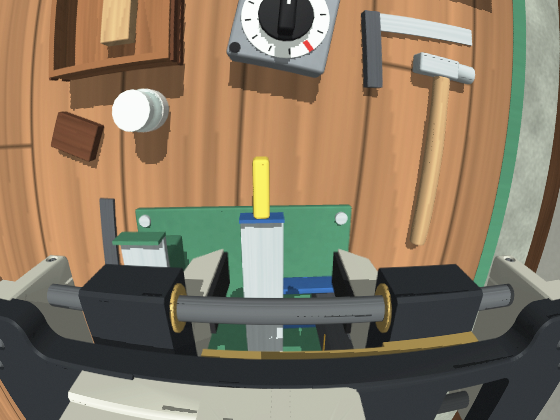

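>>> servo_tool:
  targets: "10 -9 0 0;0 0 40 0;0 0 40 0;0 0 40 0;0 0 25 0;0 0 0 0"

```text
time: 10.42
tool_pos: [0.5827, 0.1779, 0.1183]
tool_rot: [3.088, -0.004, 1.656]
contact_force: [-0.0, -0.2, 0.4]
opening: 0.0569
```

Run:
```python
from h import *
obs();print(togo([.5837,.163,.05],.068))
p=shot("wrist");save(p,"w7");
```

```text
{'time': 10.425, 'tool_pos': [0.5827, 0.1779, 0.1183], 'tool_rot': [3.0881, -0.0042, 1.6559], 'contact_force': [-0.0317, -0.2287, 0.4419], 'opening': 0.0569}
([-15.2, -3.9, 68.1], np.float64(0.01690328441029787))
```

View pics/w7.png

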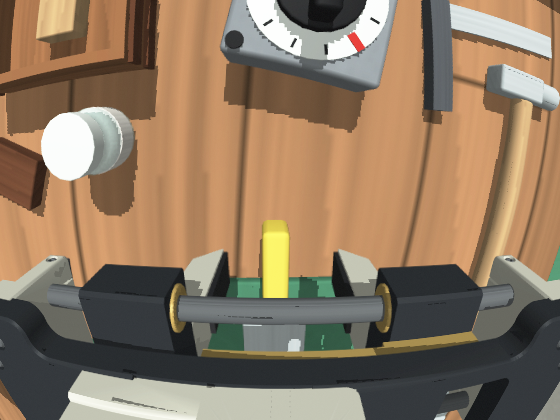

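>>> servo_tool:
  targets: "-15 -1 0 0.017;0 0 25 0;0 0 22 0;0 0 8 0;0 0 0 0"

```text
time: 11.1
tool_pos: [0.5905, 0.1621, 0.072]
tool_rot: [3.072, -0.006, 1.637]
contact_force: [0.3, 0.5, -0.8]
opening: 0.0569
```

Run:
```python
from h import *
obs();print(togo([.5837,.163,.05],.068))
```

```text
{'time': 11.1, 'tool_pos': [0.5905, 0.1621, 0.072], 'tool_rot': [3.0719, -0.0061, 1.6369], 'contact_force': [0.3171, 0.4764, -0.7682], 'opening': 0.0569}
([1.3, -8.3, 21.5], np.float64(-0.0023249268262397482))
```

>>> servo_tool:
  targets: "1 -8 10 0;0 0 8 0;0 0 4 0;0 0 0 0"

```text
time: 11.6
tool_pos: [0.5844, 0.1628, 0.0501]
tool_rot: [3.069, -0.006, 1.637]
contact_force: [-0.7, 0.1, 0.2]
opening: 0.0572
```

Run:
```python
from h import *
s=obs();print(s["qpos"],s["joint_efforts"],togo([.5837,.163,.05],.068))
```

```text
{'time': 11.6, 'tool_pos': [0.5844, 0.1628, 0.0501], 'tool_rot': [3.0688, -0.0064, 1.6368], 'contact_force': [-0.6685, 0.0963, 0.1984], 'opening': 0.0572}
[1.45177366e-01 6.56934347e-01 1.57708648e+00 8.05860846e-04
 8.34549929e-01 7.89134834e-02] [-7.97563320e-03 -5.30682099e+01 -1.91303587e+01  6.79910649e-02
 -3.46721113e-01  6.55472599e-03] ([0.2, -0.7, 0.1], np.float64(-0.0024883825447874486))
```

>>> servo_tool:
  targets: "0 0 0 0;0 0 0 0;0 0 0 0;0 0 0 0;0 0 0 0"
  hand: 0.05
  squeeze: 50

```text
time: 12.22
tool_pos: [0.5839, 0.1629, 0.0505]
tool_rot: [3.07, -0.006, 1.637]
contact_force: [-1.0, 0.1, 3.6]
opening: 0.0188
```

>>> servo_tool:
  targets: "0 0 -15 0;0 0 -15 0;0 0 -15 0"

```text
time: 12.6
tool_pos: [0.5838, 0.1629, 0.0929]
tool_rot: [3.066, -0.007, 1.636]
contact_force: [9.9, 2.5, -12.4]
opening: 0.0189
```

Run:
```python
from h import *
s=obs();print(s["qpos"],togo([.5837,.163,.118],.068))
```

```text
{'time': 12.6, 'tool_pos': [0.5838, 0.1629, 0.0929], 'tool_rot': [3.0662, -0.0075, 1.6363], 'contact_force': [9.9474, 2.4517, -12.3509], 'opening': 0.0189}
[0.14495095 0.59759188 1.54763759 0.0018355  0.92061087 0.07869149] ([0.3, 1.8, -25.1], np.float64(-0.0030793841506839836))
```

>>> servo_tool:
  targets: "0 1 -12 0;0 1 -10 0;0 0 0 0"

```text
time: 12.98
tool_pos: [0.5839, 0.1629, 0.1122]
tool_rot: [3.07, -0.008, 1.636]
contact_force: [5.3, 0.9, -5.8]
opening: 0.0186
```

Run:
```python
from h import *
s=obs();p=shot("scene");save(p,"s8",(220,150,460,310),3.3)
```

```text
{'time': 12.975, 'tool_pos': [0.5839, 0.1629, 0.1122], 'tool_rot': [3.0698, -0.0078, 1.6362], 'contact_force': [5.3238, 0.942, -5.7782], 'opening': 0.0186}
```

View pics/s8.png

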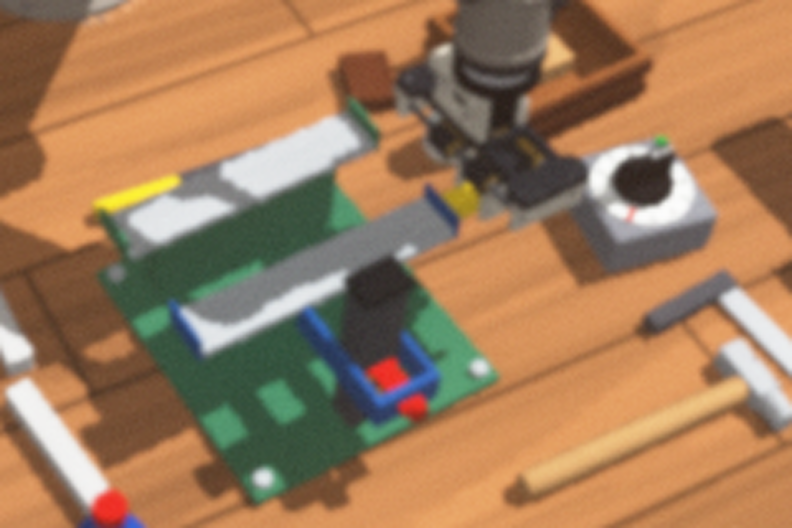

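>>> servo_tool:
  targets: "0 0 -8 0;0 0 0 0"

```text
time: 13.28
tool_pos: [0.5839, 0.1629, 0.118]
tool_rot: [3.07, -0.008, 1.636]
contact_force: [3.5, 1.1, -6.6]
opening: 0.0189
```

>>> servo_tool:
  targets: "0 0 4 0;0 0 4 0;0 0 4 0;0 0 4 0"

```text
time: 13.78
tool_pos: [0.584, 0.1629, 0.1096]
tool_rot: [3.068, -0.007, 1.637]
contact_force: [-12.2, -2.8, 27.7]
opening: 0.0189
```

>>> servo_tool:
  targets: "0 0 -1 0;0 0 0 0;0 0 0 0;0 0 -20 0;0 0 -40 0;0 0 -50 0;0 0 -50 0"
  hand: 0.5
  squeeze: 30

```text
time: 14.65
tool_pos: [0.5709, 0.1604, 0.2703]
tool_rot: [3.074, -0.007, 1.636]
contact_force: [1.2, -0.8, 0.5]
opening: 0.0458
```

Run:
```python
from h import *
s=obs();p=shot("scene");save(p,"s9",(220,150,460,310),3.3);save(p,"s9f")
w=shot("top");save(w,"t9")
for d in cams.cut_out(w,"bar1_mid"):
  m,a,c,s,_=rectw(w,d["region"],.024);print(d["score"],np.round(d["extent"]),np.round(m,3),a,np.round(c,3),s)
```

```text
{'time': 14.65, 'tool_pos': [0.5709, 0.1604, 0.2703], 'tool_rot': [3.0738, -0.0065, 1.6363], 'contact_force': [1.2173, -0.7666, 0.5467], 'opening': 0.0458}
0.71 [396. 180.  20.  55.] [ 0.601 -0.395] -2.971326300115305 [ 0.601 -0.395] [170.03820801  29.53888702]
0.69 [439. 248.  40.  56.] [ 0.404 -0.51 ] -2.5960216080938006 [ 0.403 -0.51 ] [170.59446716  31.28552818]
0.63 [389. 308.  59.  25.] [ 0.237 -0.363] 1.16608337311881 [ 0.236 -0.363] [171.5851593   24.11885643]
```

View pics/s9.png

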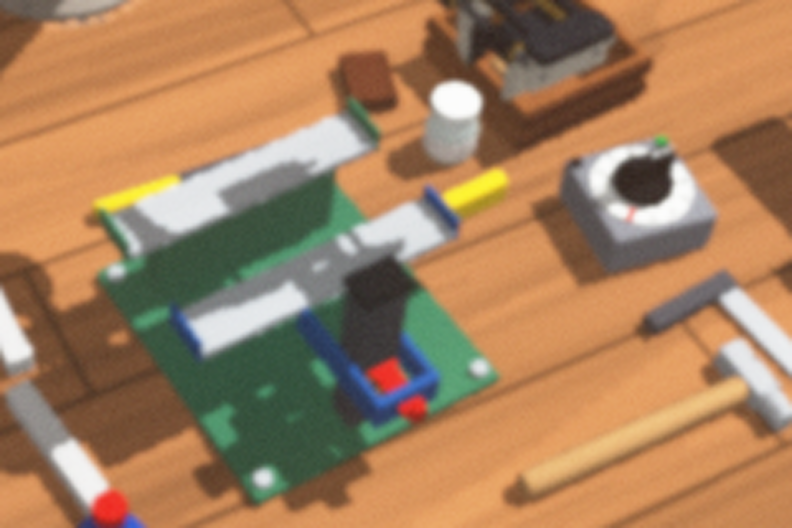

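View pics/t9.png

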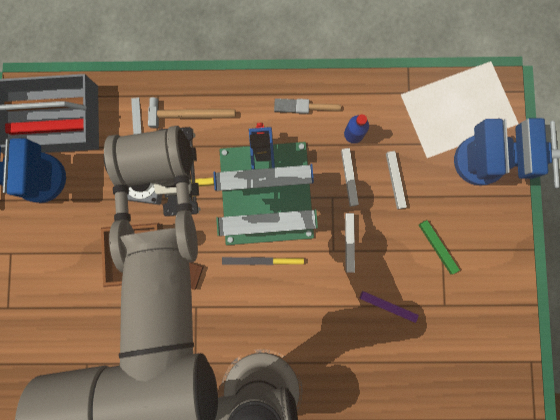

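Run:
```python
from h import *
w=shot("top");im=w["color"]
hsv=cv2.cvtColor(im,cv2.COLOR_RGB2HSV);m=cv2.inRange(hsv,(0,0,90),(180,50,255));m[:, :330]=0;m[:,415:]=0;m[:145]=0;m[280:]=0
m=cv2.morphologyEx(m,cv2.MORPH_CLOSE,np.ones((3,3)))
n,l,st,c=cv2.connectedComponentsWithStats(m)
for i in range(1,n):
  if st[i,4]>100:
    mm,a,cc,s,_=rectw(w,l==i,.024);print(st[i],np.round(mm,3),a,np.round(cc,3),s)
print(bp(w,359,126,.15))
s=obs();print(togo([.606,-.25,.25],1.74))
```

```text
[341 148  17  58 508] [ 0.612 -0.26 ] -3.0151614855984956 [ 0.613 -0.26 ] [171.2220459   26.01589775]
[386 151  21  58 560] [ 0.602 -0.395] -2.9724879750374655 [ 0.603 -0.395] [169.38539124  28.31970596]
[345 213  10  59 531] [ 0.421 -0.256] -3.1398801098364495 [ 0.421 -0.256] [ 25.97148705 167.03483582]
[ 0.72654606 -0.27074697  0.15      ]
{'time': 14.85, 'tool_pos': [0.5714, 0.1605, 0.2699], 'tool_rot': [3.0711, -0.0068, 1.6365], 'contact_force': [-0.5789, 0.4291, -0.6141], 'opening': 0.0463}
([-412.1, 6.4, 17.6], np.float64(1.4667746988177877))
```

>>> servo_tool:
  targets: "-51 -22 0 0;-51 -22 0 0;-51 -22 0 0;-51 -22 0 0;-51 -22 0 0;-51 -22 0 0;-51 -22 0 0;-48 -22 0 0;0 0 0 0.182;0 0 0 0.182;0 0 0 0.182;0 0 0 0.182;0 0 0 0.182;0 0 0 0.182;0 0 0 0.182;0 0 0 0.182;0 0 0 0.178;0 0 0 0"
  hand: 0.6

```text
time: 17.1
tool_pos: [0.4064, -0.2621, 0.2184]
tool_rot: [-3.096, -0.017, -0.041]
contact_force: [-0.3, 0.2, -0.6]
opening: 0.0552
```

```bash
cat >> h.py <<'E'
def bars(w,z=.024,show=True):
    hsv=cv2.cvtColor(w["color"],cv2.COLOR_RGB2HSV);m=cv2.inRange(hsv,(0,0,90),(180,50,255))
    m=cv2.morphologyEx(m,cv2.MORPH_OPEN,np.ones((3,3)))
    n,l,st,c=cv2.connectedComponentsWithStats(m);out=[]
    for i in range(1,n):
        if 250<st[i,4]<30000:
            mm,a,cc,s,_=rectw(w,l==i,z)
            if 15<min(s)<60 and 60<max(s)<210: print(st[i].tolist(),np.round(mm,4),"ang",round((a+np.pi/2)%np.pi-np.pi/2,3),np.round(cc,4),np.round(s))
E
python3 - <<'E'
from h import *
s=obs();print(s["qpos"])
w=shot("wrist");save(w,"w10");bars(w)
for d in cams.cut_out(w,"bar1_mid"):
  m,a,c,s,_=rectw(w,d["region"],.024);print(d["score"],np.round(d["extent"]),np.round(m,3),a,np.round(c,3),s)
E
```

```text
{'time': 17.1, 'tool_pos': [0.4064, -0.2621, 0.2184], 'tool_rot': [-3.0959, -0.0173, -0.0411], 'contact_force': [-0.2717, 0.2474, -0.6215], 'opening': 0.0552}
[-0.76070354  0.2923027   1.66304407  0.0490121   1.20372715  0.83280974]
[270, 0, 37, 80, 1883] [ 0.5693 -0.2676] ang 0.134 [ 0.5709 -0.2674] [91. 24.]
[389, 0, 45, 90, 2401] [ 0.5671 -0.3996] ang 0.168 [ 0.5681 -0.3996] [102.  32.]
[272, 100, 26, 154, 3487] [ 0.4235 -0.2581] ang -0.013 [ 0.4197 -0.2578] [ 25. 169.]
[38, 218, 76, 16, 1061] [0.374 0.022] ang 1.551 [0.3736 0.0273] [138.  20.]
[187, 250, 38, 46, 1109] [ 0.3092 -0.1548] ang -0.58 [ 0.3116 -0.1528] [35. 78.]
[337, 250, 38, 46, 1102] [ 0.3059 -0.3391] ang 0.484 [ 0.3083 -0.3413] [73. 35.]
[193, 306, 106, 17, 1483] [ 0.2505 -0.2007] ang -1.57 [ 0.2501 -0.1995] [ 24. 137.]
[459, 385, 22, 33, 266] [ 0.0331 -0.5691] ang 0.077 [ 0.0253 -0.5702] [96. 36.]
0.91 [411.  47.  46.  90.] [ 0.567 -0.399] -2.970112352878777 [ 0.568 -0.4  ] [102.64679718  32.24532318]
0.67 [490. 185.  63. 125.] [ 0.412 -0.504] -2.592816349743069 [ 0.405 -0.509] [176.2270813   35.39780807]
0.52 [323. 291.  22.  13.] [ 0.282 -0.297] 1.4506345697896106 [ 0.284 -0.297] [15.52326775 24.35465813]
0.16 [ 72.  41. 144.  81.] [0.637 0.024] 1.4749704386394509 [0.657 0.019] [122.25807953 254.69596863]
```

View pics/w10.png

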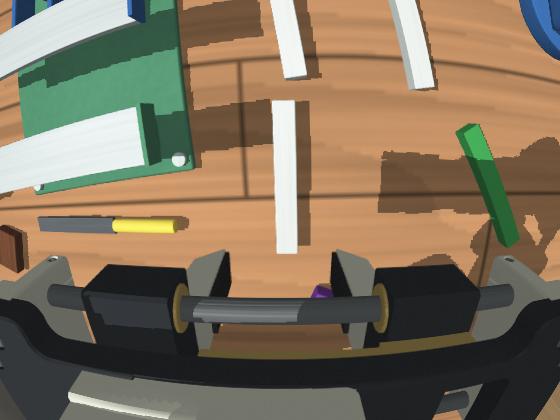

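Run:
```python
from h import *
print(togo([.42,-.257,.10],1.566))
```

```text
([11.1, -0.4, 119.2], np.float64(-0.03317173605458201))
```

>>> servo_tool:
  targets: "11 0 0 -0.033;0 0 35 0;0 0 35 0;0 0 30 0;0 0 15 0;0 0 0 0"

```text
time: 17.95
tool_pos: [0.4243, -0.2582, 0.1005]
tool_rot: [-3.099, -0.023, 0.014]
contact_force: [0.1, 0.6, 0.8]
opening: 0.0551
```

Run:
```python
from h import *
obs();print(togo([.42,-.257,.017],1.566))
w=shot("wrist");save(w,"w11");bars(w)
```

```text
{'time': 17.95, 'tool_pos': [0.4243, -0.2582, 0.1005], 'tool_rot': [-3.0992, -0.023, 0.0145], 'contact_force': [0.0509, 0.5773, 0.7851], 'opening': 0.0551}
([-6.2, 2.2, 83.3], np.float64(0.02023416977858261))
[0, 0, 45, 23, 564] [ 0.6289 -0.0041] ang 1.402 [ 0.6238 -0.008 ] [72. 23.]
[283, 0, 46, 87, 3070] [ 0.5567 -0.2691] ang 0.136 [ 0.5578 -0.2692] [64. 24.]
[447, 0, 55, 115, 4397] [ 0.5616 -0.3977] ang 0.16 [ 0.5627 -0.398 ] [91. 36.]
[269, 117, 39, 181, 6059] [ 0.4412 -0.2583] ang -0.013 [ 0.4357 -0.2583] [ 24. 137.]
[191, 306, 106, 24, 1816] [ 0.3471 -0.2271] ang -1.569 [ 0.3452 -0.2234] [22. 89.]
[459, 385, 22, 33, 256] [ 0.2207 -0.4734] ang 0.102 [ 0.215  -0.4738] [60. 21.]
```

View pics/w11.png

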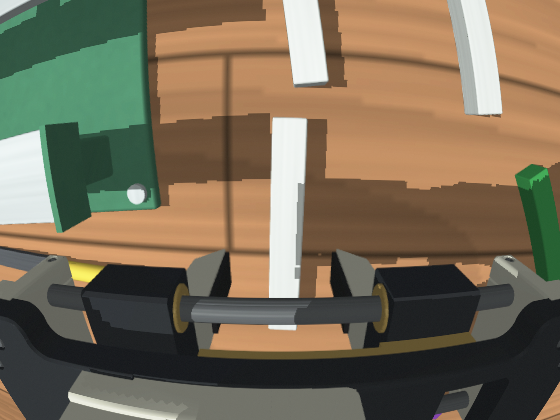

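>>> servo_tool:
  targets: "-12 1 0 0.027;0 0 30 0;0 0 25 0;0 0 15 0;0 0 0 0"

```text
time: 18.62
tool_pos: [0.4144, -0.2597, 0.0338]
tool_rot: [-3.106, -0.029, -0.015]
contact_force: [0.4, 0.9, 0.3]
opening: 0.0551
```

Run:
```python
from h import *
obs();print(togo([.412,-.258,.017],1.560))
```

```text
{'time': 18.625, 'tool_pos': [0.4144, -0.2597, 0.0338], 'tool_rot': [-3.1059, -0.0295, -0.0151], 'contact_force': [0.3625, 0.8993, 0.3432], 'opening': 0.0551}
([-2.9, -1.0, 16.8], np.float64(-0.0032768459953871343))
```

>>> servo_tool:
  targets: "-2 -1 8 0;0 0 7 0;0 0 0 0"

```text
time: 19.0
tool_pos: [0.4133, -0.2591, 0.02]
tool_rot: [-3.108, -0.032, -0.016]
contact_force: [0.6, 0.5, 0.5]
opening: 0.055
```

>>> servo_tool:
  targets: "0 0 0 0;0 0 0 0;0 0 0 0;0 0 0 0;0 0 0 0"
  hand: 0.1
  squeeze: 35

```text
time: 19.62
tool_pos: [0.4137, -0.2595, 0.0206]
tool_rot: [-3.109, -0.033, -0.015]
contact_force: [-0.0, 0.4, -0.6]
opening: 0.0235
```

>>> servo_tool:
  targets: "0 0 -20 0;0 0 -40 0;0 0 -50 0;0 0 -50 0;0 0 -40 0;0 0 0 0"

```text
time: 20.38
tool_pos: [0.4054, -0.2647, 0.224]
tool_rot: [-3.105, -0.028, -0.016]
contact_force: [0.2, -0.1, -2.6]
opening: 0.0236
```

Run:
```python
from h import *
obs();
w=shot("wrist");save(w,"w12")
```

```text
{'time': 20.375, 'tool_pos': [0.4054, -0.2647, 0.224], 'tool_rot': [-3.1046, -0.0277, -0.0156], 'contact_force': [0.2183, -0.1415, -2.5926], 'opening': 0.0236}
```

View pics/w12.png

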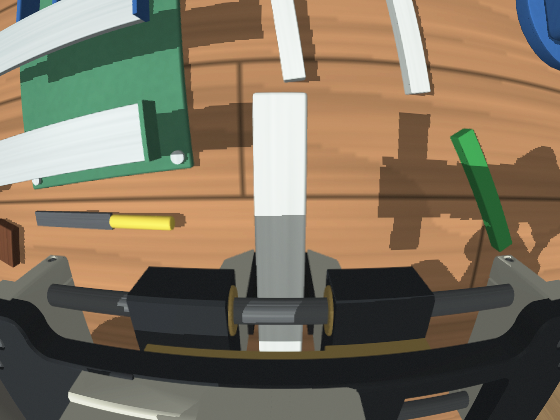

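Run:
```python
from h import *
print(togo([.5327,-.0775,.20],1.571+.068))
```

```text
([124.6, -187.3, 32.6], np.float64(-0.08287872712721445))
```

>>> servo_tool:
  targets: "25 -38 0 0;25 -38 0 0;25 -38 0 0;25 -38 0 0;25 -36 0 -0.083;0 0 0 0"

```text
time: 21.18
tool_pos: [0.5305, -0.0704, 0.2183]
tool_rot: [-3.093, -0.006, 0.067]
contact_force: [0.1, -1.0, -3.0]
opening: 0.0234
```

Run:
```python
from h import *
obs();print(togo([.5327,-.0775,.15],1.571+.068))
w=shot("wrist");save(w,"w13")
```

```text
{'time': 21.175, 'tool_pos': [0.5305, -0.0704, 0.2183], 'tool_rot': [-3.0925, -0.0062, 0.0666], 'contact_force': [0.1378, -0.9976, -3.0324], 'opening': 0.0234}
([1.3, 10.5, 67.9], np.float64(-0.001324274847145368))
```

View pics/w13.png

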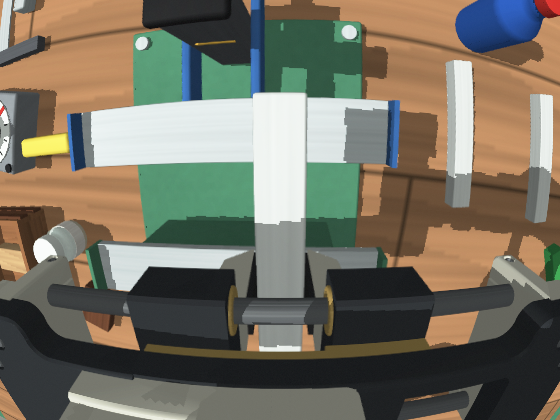

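>>> servo_tool:
  targets: "1 10 10 0;0 0 25 0;0 0 25 0;0 0 8 0;0 0 0 0"

```text
time: 21.85
tool_pos: [0.5272, -0.0843, 0.1424]
tool_rot: [-3.091, 0.003, 0.056]
contact_force: [-0.0, -0.5, -1.4]
opening: 0.0238
```

Run:
```python
from h import *
obs();print(togo([.5327,-.0775,.137],1.571+.068))
```

```text
{'time': 21.85, 'tool_pos': [0.5272, -0.0843, 0.1424], 'tool_rot': [-3.0915, 0.0033, 0.0562], 'contact_force': [-0.0209, -0.5275, -1.4341], 'opening': 0.0238}
([5.9, -6.2, 5.7], np.float64(-0.012186572806205831))
```

>>> servo_tool:
  targets: "5 -6 0 -0.012;0 0 0 0;0 0 3 0;0 0 3 0;0 0 2 0;0 0 0 0"

```text
time: 22.6
tool_pos: [0.5335, -0.078, 0.137]
tool_rot: [-3.094, -0.002, 0.069]
contact_force: [-0.7, 0.1, -0.2]
opening: 0.0234
```

Run:
```python
from h import *
obs();print(togo([.5327,-.0775,.137],1.571+.068))
```

```text
{'time': 22.6, 'tool_pos': [0.5335, -0.078, 0.137], 'tool_rot': [-3.0935, -0.0023, 0.0687], 'contact_force': [-0.6622, 0.1379, -0.2445], 'opening': 0.0234}
([-0.7, -0.6, -0.0], np.float64(0.0006131365862502847))
```

>>> servo_tool:
  targets: "0 0 1 0;0 0 0 0;0 0 0 0;0 0 0 0;0 0 -15 0;0 0 -30 0;0 0 -40 0;0 0 -40 0;0 0 0 0"
  hand: 0.4

```text
time: 23.72
tool_pos: [0.5343, -0.0846, 0.2695]
tool_rot: [-3.095, -0.007, 0.068]
contact_force: [-0.7, -0.0, -1.4]
opening: 0.0364
```

Run:
```python
from h import *
s=obs();print(s["qpos"])
p=shot("scene");save(p,"s14",(150,150,390,330),3.3)
w=shot("wrist");save(w,"w14");t=shot("top");bars(t)
print(togo([.60,-.260,.24],1.571+.126))
```

```text
{'time': 23.725, 'tool_pos': [0.5343, -0.0846, 0.2695], 'tool_rot': [-3.0954, -0.0068, 0.0685], 'contact_force': [-0.7241, -0.0195, -1.3655], 'opening': 0.0364}
[-0.32446658  0.3535049   1.42722174  0.04615951  1.372481    1.16834388]
[27, 88, 58, 12, 505] [0.8732 0.6176] ang -1.524 [0.8735 0.6181] [ 28. 173.]
[132, 98, 10, 48, 375] [0.7848 0.3711] ang 0.085 [0.7855 0.3711] [145.  24.]
[274, 99, 35, 14, 439] [ 0.8291 -0.0936] ang 1.517 [ 0.8284 -0.091 ] [101.  40.]
[522, 119, 10, 55, 402] [ 0.6969 -0.7802] ang -0.008 [ 0.6987 -0.7802] [ 22. 162.]
[27, 131, 59, 14, 569] [0.7364 0.6037] ang -1.538 [0.7353 0.6103] [ 33. 174.]
[260, 132, 22, 46, 442] [ 0.6806 -0.0287] ang -0.329 [ 0.6821 -0.0288] [ 28. 145.]
[386, 151, 20, 57, 542] [ 0.6041 -0.3949] ang 0.174 [ 0.6028 -0.3949] [169.  28.]
[216, 169, 43, 21, 643] [0.6075 0.079 ] ang -1.378 [0.6068 0.0685] [ 56. 125.]
[168, 229, 22, 17, 310] [0.4385 0.2392] ang 1.432 [0.4389 0.2391] [61. 46.]
([55.4, 181.4, 15.8], np.float64(-0.05765482279710632))
```

View pics/s14.png

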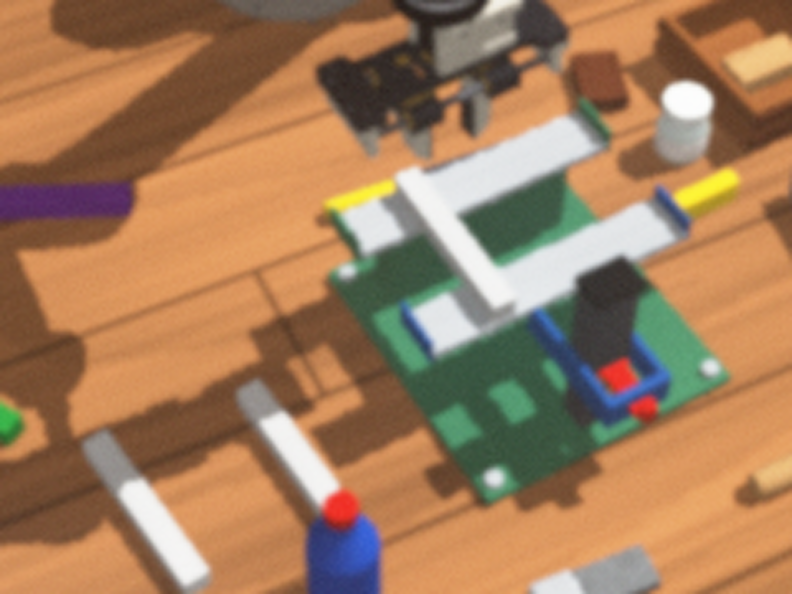

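View pics/w14.png

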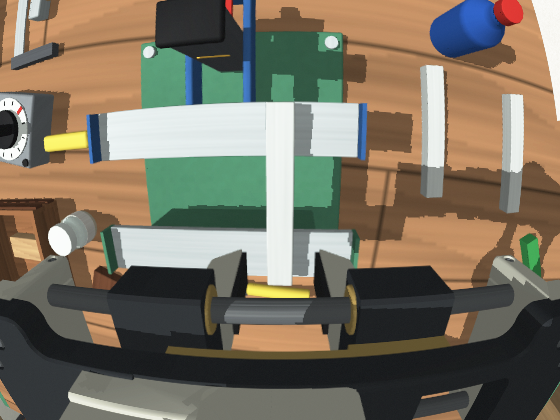

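>>> servo_tool:
  targets: "14 45 4 0;14 45 4 0;14 45 4 0;14 44 4 -0.058;0 0 0 0"
  hand: 0.6

```text
time: 24.5
tool_pos: [0.5996, -0.2601, 0.2306]
tool_rot: [-3.083, 0.01, 0.131]
contact_force: [-0.6, 0.9, -0.2]
opening: 0.0554
```

Run:
```python
from h import *
s=obs()
w=shot("wrist");save(w,"w15");bars(w)
print(togo([.61,-.260,.10],1.571+.126))
```

```text
{'time': 24.5, 'tool_pos': [0.5996, -0.2601, 0.2306], 'tool_rot': [-3.0832, 0.0097, 0.1306], 'contact_force': [-0.5726, 0.8688, -0.1512], 'opening': 0.0554}
[284, 96, 24, 149, 3276] [ 0.617  -0.2614] ang 0.13 [ 0.6128 -0.2621] [168.  24.]
[391, 125, 33, 141, 3385] [ 0.6085 -0.3932] ang 0.171 [ 0.6029 -0.3944] [170.  31.]
[187, 250, 37, 46, 1098] [ 0.4703 -0.1644] ang -0.395 [ 0.4724 -0.1619] [37. 82.]
[337, 250, 38, 46, 1089] [ 0.5013 -0.3551] ang 0.648 [ 0.504 -0.357] [77. 36.]
[193, 307, 117, 18, 1682] [ 0.4161 -0.2306] ang -1.39 [ 0.4151 -0.2285] [ 26. 159.]
([11.6, 10.7, 130.6], np.float64(0.004503768568057787))
```

View pics/w15.png

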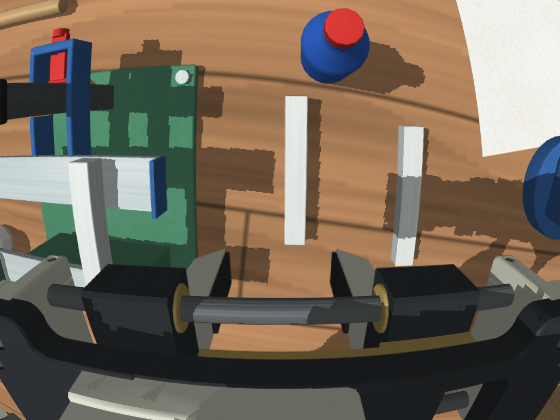

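>>> servo_tool:
  targets: "5 13 10 0;0 0 35 0;0 0 35 0;0 0 30 0;0 0 12 0;0 0 0 0"

```text
time: 25.3
tool_pos: [0.6043, -0.2595, 0.1036]
tool_rot: [-3.081, 0.011, 0.135]
contact_force: [-0.5, -0.6, -0.4]
opening: 0.0554
```

Run:
```python
from h import *
s=obs()
w=shot("wrist");save(w,"w16");bars(w)
print(togo([.604,-.263,.02],1.571+.130))
```

```text
{'time': 25.3, 'tool_pos': [0.6043, -0.2595, 0.1036], 'tool_rot': [-3.0812, 0.0108, 0.1353], 'contact_force': [-0.4593, -0.554, -0.3841], 'opening': 0.0554}
[524, 0, 36, 185, 3942] [ 0.7625 -0.4544] ang 0.253 [ 0.7525 -0.4538] [164.  44.]
[277, 95, 36, 203, 6805] [ 0.6267 -0.26  ] ang 0.129 [ 0.6196 -0.2611] [155.  24.]
[431, 142, 51, 130, 4588] [ 0.6402 -0.3857] ang 0.186 [ 0.6349 -0.387 ] [107.  34.]
[188, 305, 126, 20, 1907] [ 0.5182 -0.2379] ang -1.383 [ 0.5177 -0.2377] [ 18. 109.]
[459, 385, 22, 33, 259] [ 0.4176 -0.5037] ang 0.25 [ 0.4117 -0.505 ] [65. 22.]
([-0.2, 8.3, 83.9], np.float64(0.004477185315008292))
```

View pics/w16.png

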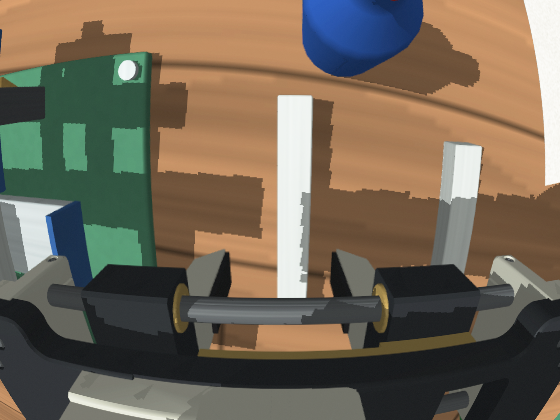

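>>> servo_tool:
  targets: "0 7 10 0;0 0 25 0;0 0 25 0;0 0 12 0;0 0 0 0"

```text
time: 25.98
tool_pos: [0.6075, -0.2663, 0.0344]
tool_rot: [-3.089, 0.002, 0.135]
contact_force: [0.4, -0.3, 0.6]
opening: 0.0547
```

Run:
```python
from h import *
s=obs();print(togo([.604,-.263,.02],1.571+.130))
```

```text
{'time': 25.975, 'tool_pos': [0.6075, -0.2663, 0.0344], 'tool_rot': [-3.0891, 0.0017, 0.1346], 'contact_force': [0.4157, -0.3463, 0.5676], 'opening': 0.0547}
([-3.0, -2.9, 14.6], np.float64(0.0042711561917130325))
```

>>> servo_tool:
  targets: "-3 -3 7 0;0 0 6 0;0 0 0 0"

```text
time: 26.35
tool_pos: [0.6049, -0.2637, 0.023]
tool_rot: [-3.091, -0.001, 0.134]
contact_force: [-0.7, -0.5, 0.3]
opening: 0.055
```

>>> servo_tool:
  targets: "0 0 0 0;0 0 0 0;0 0 0 0;0 0 0 0;0 0 0 0"
  hand: 0.1

```text
time: 26.98
tool_pos: [0.6055, -0.2641, 0.0239]
tool_rot: [-3.093, -0.003, 0.134]
contact_force: [-0.7, -0.0, 0.1]
opening: 0.0236
```

>>> servo_tool:
  targets: "0 0 -20 0;0 0 -40 0;0 0 -50 0;0 0 -50 0;0 0 -40 0;0 0 0 0"

```text
time: 27.72
tool_pos: [0.6043, -0.2729, 0.2236]
tool_rot: [-3.085, 0.007, 0.135]
contact_force: [-1.1, -0.2, -4.1]
opening: 0.0238
```

Run:
```python
from h import *
obs();
w=shot("wrist");save(w,"w17")
# bar C placed
bars(w,.139)
```

```text
{'time': 27.725, 'tool_pos': [0.6043, -0.2729, 0.2236], 'tool_rot': [-3.0851, 0.007, 0.1347], 'contact_force': [-1.0964, -0.2315, -4.148], 'opening': 0.0238}
[253, 89, 55, 209, 10634] [ 0.6266 -0.2638] ang 0.13 [ 0.619  -0.2647] [164.  38.]
[382, 128, 33, 140, 3396] [ 0.6365 -0.3515] ang 0.169 [ 0.6333 -0.3521] [109.  20.]
```

View pics/w17.png

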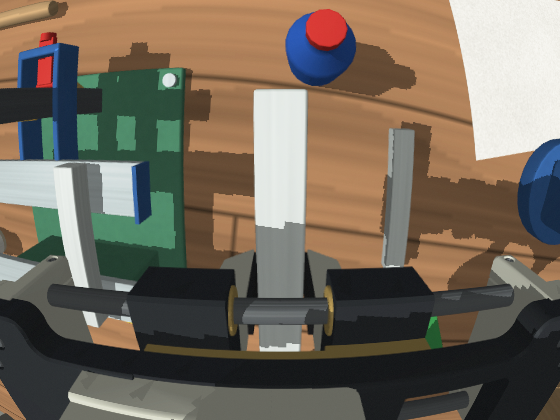

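Run:
```python
from h import *
print(togo([.5271,-.0177,.21],1.571+.068))
```

```text
([-41.2, -261.3, 27.0], np.float64(0.06606568108996225))
```

>>> servo_tool:
  targets: "-20 -26 0 0;-11 -47 0 0;-5 -47 0 0;-2 -47 0 0;-2 -47 0 0;-1 -47 0 0.066;0 0 0 0"

```text
time: 28.65
tool_pos: [0.5161, -0.0092, 0.218]
tool_rot: [-3.068, 0.048, 0.066]
contact_force: [0.1, -1.1, -3.8]
opening: 0.0241
```

Run:
```python
from h import *
obs();print(togo([.5271,-.0177,.155],1.571+.068))
w=shot("wrist");save(w,"w18")
```

```text
{'time': 28.65, 'tool_pos': [0.5161, -0.0092, 0.218], 'tool_rot': [-3.0675, 0.048, 0.0657], 'contact_force': [0.1256, -1.1344, -3.8292], 'opening': 0.0241}
([13.4, 13.8, 61.6], np.float64(-0.006061202251556708))
```

View pics/w18.png

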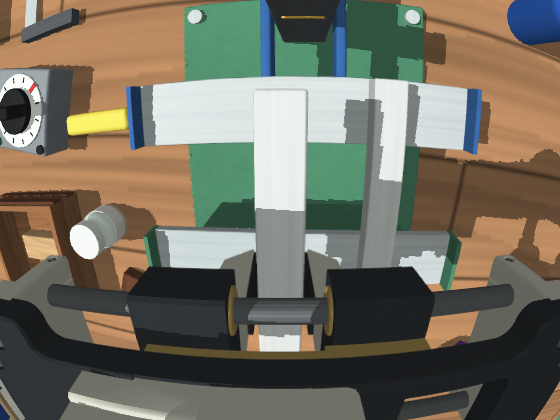

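>>> servo_tool:
  targets: "6 7 10 0;6 6 10 -0.006;0 0 15 0;0 0 15 0;0 0 5 0;0 0 0 0"

```text
time: 29.45
tool_pos: [0.5269, -0.0263, 0.1522]
tool_rot: [-3.067, 0.055, 0.065]
contact_force: [0.6, -0.3, -3.5]
opening: 0.0238
```

Run:
```python
from h import *
obs();print(togo([.5271,-.0177,.142],1.571+.068))
```

```text
{'time': 29.45, 'tool_pos': [0.5269, -0.0263, 0.1522], 'tool_rot': [-3.0671, 0.0555, 0.0655], 'contact_force': [0.581, -0.2895, -3.5025], 'opening': 0.0238}
([1.3, -7.8, 10.7], np.float64(-0.006839244798475974))
```

>>> servo_tool:
  targets: "1 -7 3 -0.006;0 -1 2 0;0 0 3 0;0 0 3 0;0 0 0 0"

```text
time: 30.08
tool_pos: [0.5278, -0.0172, 0.1426]
tool_rot: [-3.068, 0.052, 0.072]
contact_force: [-0.7, -0.2, -1.6]
opening: 0.0237
```

Run:
```python
from h import *
obs();print(togo([.5271,-.0177,.140],1.571+.068))
```

```text
{'time': 30.075, 'tool_pos': [0.5278, -0.0172, 0.1426], 'tool_rot': [-3.0676, 0.0517, 0.0721], 'contact_force': [-0.6992, -0.1777, -1.5545], 'opening': 0.0237}
([-0.6, 0.7, 2.6], np.float64(3.6989687012933814e-05))
```

>>> servo_tool:
  targets: "0 0 2 0;0 0 2 0;0 0 0 0"

```text
time: 30.45
tool_pos: [0.5278, -0.0172, 0.1393]
tool_rot: [-3.068, 0.051, 0.072]
contact_force: [-2.7, -0.3, -0.2]
opening: 0.0234
```

>>> servo_tool:
  targets: "0 0 0 0;0 0 0 0;0 0 0 0;0 0 -15 0;0 0 -30 0;0 0 -40 0;0 0 -40 0;0 0 0 0"
  hand: 0.4

```text
time: 31.45
tool_pos: [0.5359, -0.0264, 0.272]
tool_rot: [-3.069, 0.046, 0.072]
contact_force: [0.2, -0.2, -0.8]
opening: 0.0369
```

Run:
```python
from h import *
s=obs();print(s["qpos"])
p=shot("scene");save(p,"s19",(150,150,390,330),3.3)
w=shot("wrist");save(w,"w19");bars(w,.139)
t=shot("top");bars(t);save(t,"t19")
print(togo([.590,-.397,.25],1.571+.171))
```

```text
{'time': 31.45, 'tool_pos': [0.5359, -0.0264, 0.272], 'tool_rot': [-3.0694, 0.046, 0.0716], 'contact_force': [0.2358, -0.2009, -0.8316], 'opening': 0.0369}
[-0.22405495  0.37360257  1.39222655  0.05617395  1.44099233  1.26768428]
[532, 96, 28, 115, 2227] [ 0.6104 -0.2801] ang 0.172 [ 0.608  -0.2807] [119.  30.]
[84, 203, 49, 48, 1603] [0.4883 0.1637] ang -0.956 [0.4873 0.1649] [37. 77.]
[220, 307, 92, 17, 1268] [ 0.405  -0.0079] ang -1.427 [ 0.4034 -0.0076] [22. 98.]
[459, 385, 22, 33, 262] [ 0.2511 -0.3184] ang 0.212 [ 0.2429 -0.3198] [87. 27.]
[27, 88, 58, 12, 505] [0.8732 0.6176] ang -1.524 [0.8735 0.6181] [ 28. 173.]
[132, 98, 10, 48, 378] [0.7846 0.3711] ang 0.084 [0.7852 0.3711] [146.  24.]
[274, 99, 35, 14, 439] [ 0.8291 -0.0936] ang 1.517 [ 0.8284 -0.091 ] [101.  40.]
[522, 119, 10, 55, 402] [ 0.6969 -0.7802] ang -0.008 [ 0.6987 -0.7802] [ 22. 162.]
[230, 123, 18, 48, 432] [0.7041 0.0669] ang -0.225 [0.7071 0.0671] [ 30. 145.]
[27, 131, 59, 14, 569] [0.7364 0.6037] ang -1.538 [0.7353 0.6103] [ 33. 174.]
[386, 151, 20, 57, 531] [ 0.6047 -0.395 ] ang 0.177 [ 0.6028 -0.3947] [169.  28.]
[168, 229, 22, 17, 308] [0.4386 0.2392] ang 1.431 [0.4389 0.2391] [61. 46.]
([30.1, 374.4, -12.1], np.float64(-0.10331544666080461))
```

View pics/s19.png

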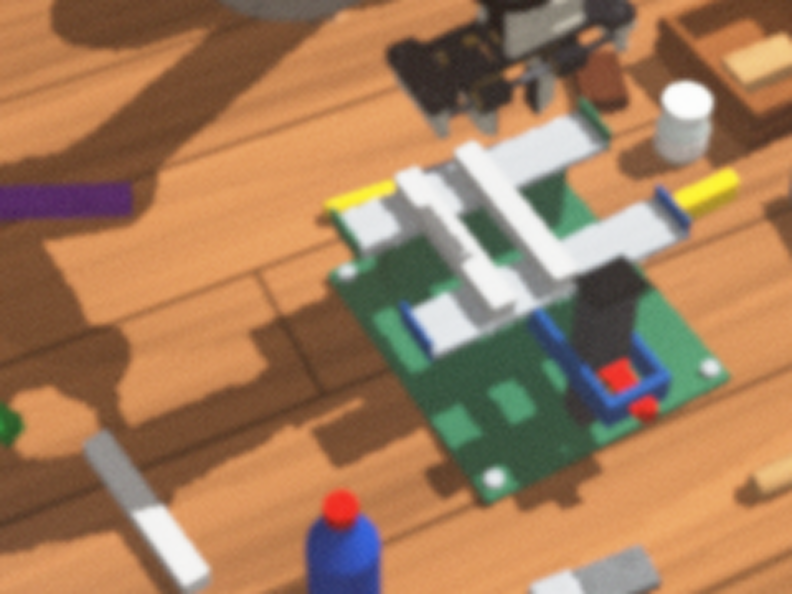

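View pics/w19.png

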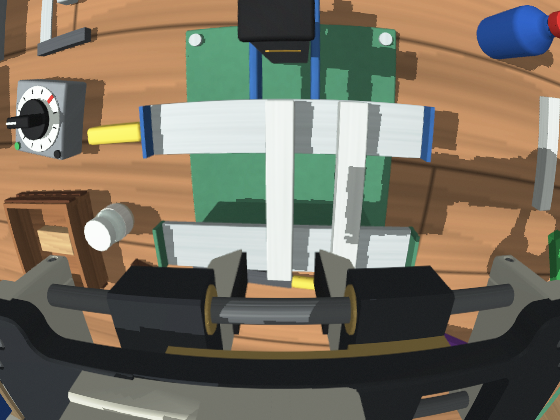

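>>> servo_tool:
  targets: "4 42 -1 0;4 42 -1 0;4 42 -1 0;4 42 -1 0;4 42 -1 0;4 42 -1 0;4 42 -1 0;2 42 -1 0;0 36 0 -0.1;0 0 0 0"
  hand: 0.6

```text
time: 32.85
tool_pos: [0.5859, -0.4012, 0.2252]
tool_rot: [-3.04, 0.069, 0.179]
contact_force: [0.9, 0.0, 0.1]
opening: 0.0551
```

Run:
```python
from h import *
s=obs()
w=shot("wrist");save(w,"w20");bars(w)
print(togo([.595,-.3965,.11],1.571+.171))
```

```text
{'time': 32.85, 'tool_pos': [0.5859, -0.4012, 0.2252], 'tool_rot': [-3.0398, 0.069, 0.1789], 'contact_force': [0.8702, 0.021, 0.096], 'opening': 0.0551}
[288, 80, 26, 153, 3487] [ 0.6076 -0.3974] ang 0.167 [ 0.603  -0.3982] [169.  25.]
[187, 250, 37, 46, 1087] [ 0.4339 -0.3034] ang -0.355 [ 0.4359 -0.3007] [37. 89.]
[337, 250, 38, 46, 1083] [ 0.4798 -0.4935] ang 0.675 [ 0.4823 -0.4955] [77. 36.]
[193, 308, 132, 16, 1697] [ 0.3834 -0.3834] ang -1.31 [ 0.3822 -0.3798] [ 25. 186.]
([17.1, 10.2, 114.2], np.float64(0.0008987560347524237))
```

View pics/w20.png

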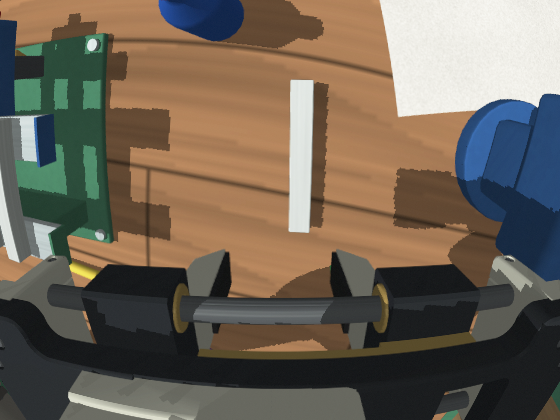

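>>> servo_tool:
  targets: "9 5 0 0;8 5 0 0;0 0 12 0;0 0 12 0;0 0 12 0;0 0 12 0;0 0 12 0;0 0 12 0;0 0 12 0;0 0 12 0;0 0 0 0"

```text
time: 34.28
tool_pos: [0.5948, -0.3901, 0.1189]
tool_rot: [-3.032, 0.074, 0.18]
contact_force: [-0.7, 0.6, -0.1]
opening: 0.0552
```

Run:
```python
from h import *
s=obs();print(s["qpos"])
w=shot("wrist");bars(w)
print(togo([.595,-.3985,.022],1.571+.169))
```

```text
{'time': 34.275, 'tool_pos': [0.5948, -0.3901, 0.1189], 'tool_rot': [-3.0318, 0.0739, 0.1804], 'contact_force': [-0.731, 0.6334, -0.1079], 'opening': 0.0552}
[-0.69413377  0.86926242  0.92444933  0.01407897  1.47941564  0.69807599]
[290, 89, 38, 206, 6499] [ 0.6124 -0.3966] ang 0.167 [ 0.6034 -0.3981] [169.  24.]
[187, 250, 37, 46, 1087] [ 0.5184 -0.3214] ang -0.356 [ 0.5198 -0.3195] [26. 62.]
[190, 308, 131, 16, 1682] [ 0.4831 -0.3732] ang -1.305 [ 0.4821 -0.3707] [ 17. 127.]
([5.6, 18.5, 96.1], np.float64(0.0031712350161026137))
```

>>> servo_tool:
  targets: "0 0 0 0;0 0 0 0;0 0 0 0;0 0 0 0;0 0 0 0;0 0 0 0;0 0 0 0;0 0 0 0"

```text
time: 35.33
tool_pos: [0.5959, -0.3911, 0.1218]
tool_rot: [-3.036, 0.071, 0.18]
contact_force: [0.6, 0.5, 0.4]
opening: 0.0546
```

>>> servo_tool:
  targets: "0 0 -60 0;0 0 0 0"

```text
time: 35.58
tool_pos: [0.6011, -0.3965, 0.1822]
tool_rot: [-3.035, 0.071, 0.18]
contact_force: [-0.6, -0.2, 0.1]
opening: 0.0551
```

>>> servo_tool:
  targets: "0 0 60 0;0 0 0 0"

```text
time: 35.83
tool_pos: [0.5955, -0.3907, 0.1215]
tool_rot: [-3.035, 0.071, 0.18]
contact_force: [0.7, 0.2, -0.3]
opening: 0.0553
```

Run:
```python
from h import *
s=obs();print(s["qpos"],s["qpos"][[1,2,4]].sum()-np.pi)
```

```text
{'time': 35.825, 'tool_pos': [0.5955, -0.3907, 0.1215], 'tool_rot': [-3.0346, 0.0714, 0.1801], 'contact_force': [0.6938, 0.1935, -0.2527], 'opening': 0.0553}
[-0.6942207   0.86667115  0.9221986   0.01412853  1.48053227  0.69809427] 0.12780936747855876
```

>>> servo_tool:
  targets: "0 0 -35 0;0 0 -35 0;0 0 -35 0;0 0 -35 0;0 0 0 0"

```text
time: 36.45
tool_pos: [0.6097, -0.4054, 0.2757]
tool_rot: [-3.044, 0.063, 0.179]
contact_force: [-0.5, 0.1, -0.2]
opening: 0.055
```

Run:
```python
from h import *
s=obs();print(s["qpos"],s["qpos"][[1,2,4]].sum()-np.pi)
```

```text
{'time': 36.45, 'tool_pos': [0.6097, -0.4054, 0.2757], 'tool_rot': [-3.0443, 0.0633, 0.1794], 'contact_force': [-0.5496, 0.1144, -0.2028], 'opening': 0.055}
[-0.69707257  0.85177193  0.54107144  0.01436752  1.86396499  0.70074687] 0.11521570411158644
```

>>> servo_tool:
  targets: "0 0 60 0;0 0 0 0;0 0 60 0;0 0 0 0"

```text
time: 36.95
tool_pos: [0.6021, -0.3972, 0.1653]
tool_rot: [-3.049, 0.06, 0.179]
contact_force: [0.3, -0.8, 0.3]
opening: 0.0555
```

Run:
```python
from h import *
s=obs();print(s["qpos"],s["qpos"][[1,2,4]].sum()-np.pi)
```

```text
{'time': 36.95, 'tool_pos': [0.6021, -0.3972, 0.1653], 'tool_rot': [-3.0486, 0.0596, 0.1789], 'contact_force': [0.3182, -0.7702, 0.3172], 'opening': 0.0555}
[-0.69516373  0.84511237  0.84500479  0.01407167  1.56100298  0.6985866 ] 0.1095274849403336
```

>>> servo_tool:
  targets: "0 0 -35 0;0 0 -35 0;0 0 -35 0;0 0 -35 0;0 0 0 0;0 0 60 0;0 0 0 0;0 0 60 0;0 0 0 0;0 0 25 0;0 0 -35 0;0 0 -35 0;0 0 -35 0;0 0 -35 0;0 0 0 0;0 0 60 0;0 0 0 0;0 0 60 0;0 0 0 0;0 0 25 0"

```text
time: 39.45
tool_pos: [0.6439, -0.4344, 0.3058]
tool_rot: [3.075, -0.074, 0.178]
contact_force: [0.2, 0.3, 0.2]
opening: 0.0552
```

>>> servo_tool:
  targets: "0 0 -35 0;0 0 -35 0;0 0 -35 0;0 0 -35 0;0 0 0 0;0 0 60 0;0 0 0 0;0 0 60 0;0 0 0 0;0 0 25 0;0 0 -35 0;0 0 -35 0;0 0 -35 0;0 0 -35 0;0 0 0 0;0 0 60 0;0 0 0 0;0 0 60 0;0 0 0 0;0 0 25 0"

```text
time: 41.95
tool_pos: [0.6355, -0.4339, 0.418]
tool_rot: [2.955, -0.176, 0.191]
contact_force: [-0.2, -0.4, 0.6]
opening: 0.0548
```

Run:
```python
from h import *
s=obs();print(s["qpos"],s["qpos"][[1,2,4]].sum()-np.pi)
```

```text
{'time': 41.95, 'tool_pos': [0.6355, -0.4339, 0.418], 'tool_rot': [2.9552, -0.1756, 0.1909], 'contact_force': [-0.2454, -0.358, 0.6074], 'opening': 0.0548}
[-0.70588794  0.67968855  0.51646563  0.01862964  1.69065463  0.69505285] -0.25478383968872453
```

Run:
```python
from h import *
print(togo([.35,-.23,.30]))
```

```text
([-258.5, -263.7, 25.6], None)
```

>>> servo_tool:
  targets: "-37 -38 4 0;-37 -38 4 0;-37 -38 4 0;-37 -38 4 0;-37 -38 4 0;-37 -38 4 0;-37 -36 2 0;0 0 0 0"

```text
time: 42.95
tool_pos: [0.388, -0.268, 0.3679]
tool_rot: [2.832, -0.261, 0.218]
contact_force: [0.6, -1.0, 0.7]
opening: 0.0547
```

Run:
```python
from h import *
s=obs();print(s["qpos"],s["qpos"][[1,2,4]].sum()-np.pi);print(togo([.24,-.16,.20]))
```

```text
{'time': 42.95, 'tool_pos': [0.388, -0.268, 0.3679], 'tool_rot': [2.832, -0.2605, 0.2176], 'contact_force': [0.5608, -1.0102, 0.6999], 'opening': 0.0547}
[-0.79870146 -0.05777288  1.71887781  0.05457003  1.08195883  0.57948592] -0.3985288917008649
([-160.4, -170.7, 82.9], None)
```

Run:
```python
from h import *
print(togo([.56,-.39,.30]))
```

```text
([119.3, 117.8, 144.8], None)
```

>>> servo_tool:
  targets: "29 29 36 0;29 29 36 0;29 29 36 0;29 29 36 0;0 0 0 0"

```text
time: 43.58
tool_pos: [0.5897, -0.4186, 0.3607]
tool_rot: [2.753, -0.313, 0.239]
contact_force: [-0.8, 0.5, 0.6]
opening: 0.0551
```

Run:
```python
from h import *
s=obs();print(s["qpos"],s["qpos"][[1,2,4]].sum()-np.pi);print(togo([.35,-.23,.30]))
```

```text
{'time': 43.575, 'tool_pos': [0.5897, -0.4186, 0.3607], 'tool_rot': [2.7529, -0.3126, 0.2388], 'contact_force': [-0.8458, 0.5326, 0.636], 'opening': 0.0551}
[-0.73209034  0.39941859  1.20913247  0.02425011  1.03980806  0.65491343] -0.4932335240226031
([-197.8, -222.0, -91.1], None)
```

>>> servo_tool:
  targets: "-35 -40 0 0;0 0 0 0"

```text
time: 43.82
tool_pos: [0.5596, -0.3951, 0.3484]
tool_rot: [2.736, -0.324, 0.244]
contact_force: [-0.3, -0.1, 1.0]
opening: 0.0551
```

```bash
cat >> h.py <<'E'
def lean():
    s=telemetry.observe();q=s["qpos"];R=Rot.from_euler("xyz",s["tool_rot"]).as_matrix();z=R[:,2];a=q[0]+.135
    print("t",s["time"],"q",np.round(q,3),"sum",round(q[[1,2,4]].sum()-np.pi,4),"pos",np.round(s["tool_pos"],4),"z",np.round(z,3));return s
E
python3 -c "
from h import *
lean()"
```

```text
t 43.825 q [-0.737  0.32   1.367  0.029  0.942  0.645] sum -0.5127 pos [ 0.5596 -0.3951  0.3484] z [ 0.379 -0.312 -0.871]
```

>>> servo_tool:
  targets: "0 0 0 0;0 0 0 0;0 0 0 0;0 0 0 0"

```text
time: 44.32
tool_pos: [0.5663, -0.4013, 0.3658]
tool_rot: [2.712, -0.339, 0.252]
contact_force: [0.0, 0.7, -0.1]
opening: 0.0553
```

```bash
python3 -c "
from h import *
lean()"
```

```text
t 44.325 q [-0.737  0.318  1.335  0.029  0.949  0.646] sum -0.5403 pos [ 0.5663 -0.4013  0.3658] z [ 0.397 -0.328 -0.857]
```

>>> servo_tool:
  targets: "0 0 40 0;0 0 0 0"

```text
time: 44.58
tool_pos: [0.5828, -0.4149, 0.3319]
tool_rot: [2.711, -0.34, 0.252]
contact_force: [-0.7, 0.6, -0.8]
opening: 0.0548
```

```bash
python3 -c "
from h import *
lean()"
```

```text
t 44.575 q [-0.736  0.374  1.344  0.03   0.882  0.646] sum -0.5417 pos [ 0.5828 -0.4149  0.3319] z [ 0.398 -0.329 -0.857]
```

Run:
```python
from h import *
print(togo([.45,-.31,.25]))
```

```text
([-123.8, -140.4, -17.2], None)
```

>>> servo_tool:
  targets: "-31 -35 -4 0;-31 -35 -4 0;-31 -35 -4 0;-31 -35 -4 0"

```text
time: 45.08
tool_pos: [0.4499, -0.3107, 0.2535]
tool_rot: [2.699, -0.347, 0.256]
contact_force: [-0.4, 0.4, 0.0]
opening: 0.0554
```

```bash
python3 -c "
from h import *
lean()"
```

```text
t 45.075 q [-0.767  0.123  1.917  0.076  0.549  0.573] sum -0.5523 pos [ 0.4499 -0.3107  0.2535] z [ 0.406 -0.336 -0.85 ]
```

>>> servo_tool:
  targets: "0 0 0 0;0 0 0 0"

```text
time: 45.32
tool_pos: [0.4482, -0.309, 0.2549]
tool_rot: [2.699, -0.347, 0.257]
contact_force: [-0.1, -0.0, -0.1]
opening: 0.0549
```

```bash
python3 -c "
from h import *
lean()"
```

```text
t 45.325 q [-0.767  0.117  1.92   0.076  0.551  0.573] sum -0.5529 pos [ 0.4482 -0.309   0.2549] z [ 0.406 -0.336 -0.85 ]
```

>>> servo_tool:
  targets: "0 0 0 0;0 0 0 0;0 0 0 0"

```text
time: 45.7
tool_pos: [0.4505, -0.3111, 0.2576]
tool_rot: [2.695, -0.35, 0.258]
contact_force: [-0.3, -1.0, -0.3]
opening: 0.0551
```

```bash
python3 -c "
from h import *
s=lean();print(s['joint_efforts'],s['contact_force'])"
```

```text
t 45.7 q [-0.767  0.118  1.913  0.075  0.552  0.573] sum -0.5578 pos [ 0.4505 -0.3111  0.2576] z [ 0.409 -0.339 -0.847]
[ 8.18312219e-04 -3.15793383e+01 -2.49355888e+01  2.44393442e-01
 -2.48231694e+00  4.61374037e-02] [-0.32761878 -0.99843994 -0.25676426]
```

Run:
```python
from h import *
print(togo([.42,-.29,.20]));print(togo([.40,-.275,.15]))
```

```text
([-42.4, -45.3, 29.2], None)
([-74.1, -80.9, 58.3], None)
```

>>> servo_tool:
  targets: "-22 -23 15 0;0 0 0 0;-22 -23 15 0;0 0 0 0"

```text
time: 46.2
tool_pos: [0.4214, -0.2926, 0.2008]
tool_rot: [2.689, -0.353, 0.26]
contact_force: [-0.6, 0.3, 0.6]
opening: 0.0552
```

```bash
python3 -c "
from h import *
s=lean();print(togo([.40,-.275,.15]))"
```

```text
t 46.2 q [-0.787  0.136  2.086  0.143  0.358  0.487] sum -0.5613 pos [ 0.4214 -0.2926  0.2008] z [ 0.413 -0.343 -0.844]
([-32.7, -38.6, 28.0], None)
```

>>> servo_tool:
  targets: "-16 -19 14 0;0 0 0 0"

```text
time: 46.45
tool_pos: [0.4149, -0.2879, 0.1823]
tool_rot: [2.684, -0.357, 0.261]
contact_force: [0.6, -0.9, 0.1]
opening: 0.0548
```

```bash
python3 -c "
from h import *
s=lean();print(togo([.40,-.275,.15]))"
```

```text
t 46.45 q [-0.791  0.154  2.137  0.19   0.285  0.435] sum -0.5656 pos [ 0.4149 -0.2879  0.1823] z [ 0.417 -0.346 -0.84 ]
([-21.7, -26.3, 16.4], None)
```

>>> servo_tool:
  targets: "-16 -19 14 0;0 0 0 0"

```text
time: 46.7
tool_pos: [0.4092, -0.2865, 0.1776]
tool_rot: [2.694, -0.355, 0.261]
contact_force: [0.6, -0.3, 0.2]
opening: 0.0548
```

```bash
python3 -c "
from h import *
s=lean();print(togo([.38,-.26,.12]))"
```

```text
t 46.7 q [-0.804  0.154  2.149  0.229  0.285  0.386] sum -0.5536 pos [ 0.4092 -0.2865  0.1776] z [ 0.414 -0.338 -0.845]
([-40.1, -50.1, 27.6], None)
```

>>> servo_tool:
  targets: "-20 -25 20 0;-20 -25 20 0;-20 -25 20 0;0 0 0 0"

```text
time: 47.2
tool_pos: [0.3752, -0.2746, 0.1461]
tool_rot: [2.76, -0.345, 0.257]
contact_force: [-0.9, -0.5, -0.0]
opening: 0.0549
```

```bash
python3 -c "
from h import *
s=lean();print(togo([.38,-.26,.12]))"
```

```text
t 47.2 q [-0.884  0.167  2.229  0.481  0.284  0.065] sum -0.4623 pos [ 0.3752 -0.2746  0.1461] z [ 0.398 -0.281 -0.873]
([-0.9, -22.1, 20.7], None)
```

```bash
python3 -c "
from h import *
print(togo([.41,-.21,.17]))"
```

```text
([55.2, -47.6, -25.1], None)
```

>>> servo_tool:
  targets: "27 -24 -13 0;0 0 0 0;27 -24 -13 0;0 0 0 0"

```text
time: 47.7
tool_pos: [0.4116, -0.2213, 0.1742]
tool_rot: [2.746, -0.352, 0.261]
contact_force: [0.1, -0.4, -0.7]
opening: 0.0554
```

```bash
python3 -c "
from h import *
s=lean();print(togo([.37,-.19,.12]))"
```

```text
t 47.7 q [-0.676  0.112  2.191  0.089  0.317  0.628] sum -0.5214 pos [ 0.4116 -0.2213  0.1742] z [ 0.407 -0.29  -0.866]
([-48.9, -53.1, 20.9], None)
```

>>> servo_tool:
  targets: "-25 -26 15 0;-25 -26 15 0;-25 -26 15 0;0 0 0 0"

```text
time: 48.2
tool_pos: [0.354, -0.1904, 0.1428]
tool_rot: [2.801, -0.321, 0.254]
contact_force: [0.4, 0.2, 0.7]
opening: 0.0551
```

```bash
python3 -c "
from h import *
s=lean();print(togo([.37,-.19,.12]))"
```

```text
t 48.2 q [-0.735  0.071  2.336  0.235  0.282  0.426] sum -0.4518 pos [ 0.354  -0.1904  0.1428] z [ 0.372 -0.248 -0.895]
([7.6, -5.4, 26.3], None)
```

```bash
python3 -c "
from h import *
print(togo([.33,-.165,.05]))"
```

```text
([-45.3, -56.5, 67.8], None)
```

>>> servo_tool:
  targets: "-15 -25 22 0;-15 -25 22 0;0 0 0 0"

```text
time: 48.58
tool_pos: [0.3338, -0.1689, 0.1257]
tool_rot: [2.849, -0.302, 0.247]
contact_force: [-0.0, 0.3, -0.1]
opening: 0.0553
```

```bash
python3 -c "
from h import *
s=lean();print(togo([.34,-.15,.07]))"
```

```text
t 48.575 q [-0.74   0.072  2.388  0.285  0.282  0.371] sum -0.3996 pos [ 0.3338 -0.1689  0.1257] z [ 0.346 -0.21  -0.914]
([-6.4, -32.4, 49.1], None)
```

```bash
python3 -c "
from h import *
print(togo([.36,-.11,.10]))"
```

```text
([30.4, -59.1, 20.2], None)
```

>>> servo_tool:
  targets: "15 -30 10 0;15 -30 10 0;0 0 0 0"

```text
time: 48.95
tool_pos: [0.3602, -0.1153, 0.1217]
tool_rot: [2.863, -0.288, 0.243]
contact_force: [1.2, -0.1, 0.1]
opening: 0.0551
```

```bash
python3 -c "
from h import *
s=lean();print(togo([.32,-.10,.06]))"
```

```text
t 48.95 q [-0.498  0.102  2.361 -0.067  0.282  0.932] sum -0.3974 pos [ 0.3602 -0.1153  0.1217] z [ 0.332 -0.201 -0.922]
([-51.4, -37.1, 40.4], None)
```

>>> servo_tool:
  targets: "-30 -20 18 0;-30 -20 18 0;-30 -20 15 0;0 0 0 0"

```text
time: 49.45
tool_pos: [0.286, -0.0887, 0.1056]
tool_rot: [2.905, -0.241, 0.235]
contact_force: [1.2, -1.2, 1.1]
opening: 0.0546
```

```bash
python3 -c "
from h import *
s=lean();print(togo([.32,-.10,.06]))"
```

```text
t 49.45 q [-0.56   0.014  2.51   0.006  0.282  0.799] sum -0.336 pos [ 0.286  -0.0887  0.1056] z [ 0.28  -0.174 -0.944]
([18.7, 6.3, 54.6], None)
```

>>> servo_tool:
  targets: "6 2 20 0;6 2 20 0;0 0 0 0"

```text
time: 49.82
tool_pos: [0.3153, -0.1, 0.0984]
tool_rot: [2.916, -0.228, 0.231]
contact_force: [-0.0, 0.5, 0.0]
opening: 0.055
```

```bash
python3 -c "
from h import *
s=lean();print(togo([.30,-.10,.04]))"
```

```text
t 49.825 q [-0.531  0.101  2.44  -0.034  0.282  0.866] sum -0.3188 pos [ 0.3153 -0.1     0.0984] z [ 0.266 -0.167 -0.95 ]
([-27.7, -15.3, 51.4], None)
```

>>> servo_tool:
  targets: "-18 -10 25 0;-18 -10 25 0;-18 -10 25 0;0 0 0 0"

```text
time: 50.32
tool_pos: [0.2823, -0.096, 0.0805]
tool_rot: [2.964, -0.179, 0.22]
contact_force: [-0.3, -1.0, -0.2]
opening: 0.0552
```

```bash
python3 -c "
from h import *
s=lean();print(togo([.30,-.10,.04]))"
```

```text
t 50.325 q [-0.593  0.118  2.491  0.022  0.282  0.753] sum -0.251 pos [ 0.2823 -0.096   0.0805] z [ 0.209 -0.134 -0.969]
([9.0, 0.1, 43.5], None)
```

>>> servo_tool:
  targets: "-14 -8 16 0;-14 -8 16 0;-14 -8 16 0;0 0 0 0"

```text
time: 50.82
tool_pos: [0.2494, -0.0896, 0.0724]
tool_rot: [2.995, -0.152, 0.216]
contact_force: [1.0, -0.7, 0.4]
opening: 0.0554
```

```bash
python3 -c "
from h import *
s=lean();print(togo([.30,-.10,.05]))"
```

```text
t 50.825 q [-0.665  0.1    2.551  0.082  0.282  0.624] sum -0.2085 pos [ 0.2494 -0.0896  0.0724] z [ 0.178 -0.11  -0.978]
([43.3, 16.5, 32.1], None)
```

>>> servo_tool:
  targets: "10 5 15 0;0 0 0 0;-8 -4 18 0;-8 -4 18 0;0 0 0 0"

```text
time: 51.45
tool_pos: [0.2564, -0.0959, 0.0618]
tool_rot: [3.021, -0.13, 0.214]
contact_force: [-0.3, -0.3, 0.2]
opening: 0.0551
```

```bash
python3 -c "
from h import *
s=lean();print(togo([.30,-.10,.05]))"
```

```text
t 51.45 q [-0.668  0.163  2.522  0.083  0.282  0.62 ] sum -0.1744 pos [ 0.2564 -0.0959  0.0618] z [ 0.151 -0.09  -0.984]
([39.9, 11.1, 18.6], None)
```

>>> servo_tool:
  targets: "-6 -4 15 0;-6 -4 15 0;-6 -4 12 0;0 0 0 0"

```text
time: 51.95
tool_pos: [0.2478, -0.0946, 0.0541]
tool_rot: [3.046, -0.11, 0.211]
contact_force: [0.9, -0.9, -0.5]
opening: 0.0555
```

```bash
python3 -c "
from h import *
s=lean();print(togo([.30,-.10,.05]))"
```

```text
t 51.95 q [-0.689  0.188  2.53   0.095  0.282  0.587] sum -0.1416 pos [ 0.2478 -0.0946  0.0541] z [ 0.127 -0.07  -0.989]
([49.2, 15.2, 11.1], None)
```

>>> servo_tool:
  targets: "-6 -4 14 0;-6 -4 14 0;-6 -4 12 0;0 0 0 0"

```text
time: 52.45
tool_pos: [0.2386, -0.0927, 0.0475]
tool_rot: [3.07, -0.091, 0.21]
contact_force: [0.7, 0.1, 0.1]
opening: 0.0551
```

```bash
python3 -c "
from h import *
s=lean();print(togo([.30,-.10,.05]))"
```

```text
t 52.45 q [-0.71   0.209  2.54   0.104  0.282  0.557] sum -0.1107 pos [ 0.2386 -0.0927  0.0475] z [ 0.104 -0.051 -0.993]
([58.5, 19.6, 4.3], None)
```

>>> servo_tool:
  targets: "-6 -2 12 0;-6 -2 12 0;-6 -2 12 0;0 0 0 0"

```text
time: 52.95
tool_pos: [0.2292, -0.0963, 0.0417]
tool_rot: [3.091, -0.076, 0.208]
contact_force: [0.2, -0.3, 0.4]
opening: 0.0548
```

```bash
python3 -c "
from h import *
s=lean();print(togo([.30,-.10,.05]))"
```

```text
t 52.95 q [-0.752  0.23   2.547  0.118  0.282  0.499] sum -0.0828 pos [ 0.2292 -0.0963  0.0417] z [ 0.084 -0.034 -0.996]
([68.9, 18.4, -2.2], None)
```

>>> servo_tool:
  targets: "-7 -2 11 0;-7 -2 11 0;-7 -2 11 0;0 0 0 0"

```text
time: 53.45
tool_pos: [0.2155, -0.1, 0.0375]
tool_rot: [3.111, -0.062, 0.208]
contact_force: [0.4, -0.0, -0.4]
opening: 0.0548
```

```bash
python3 -c "
from h import *
s=lean();print(togo([.30,-.10,.05]))"
```

```text
t 53.45 q [-0.812  0.242  2.562  0.133  0.282  0.425] sum -0.0559 pos [ 0.2155 -0.1     0.0375] z [ 0.067 -0.017 -0.998]
([83.3, 17.6, -6.8], None)
```

>>> servo_tool:
  targets: "-8 0 10 0;-8 0 10 0;-8 0 10 0;0 0 0 0"

```text
time: 53.95
tool_pos: [0.1986, -0.1105, 0.0338]
tool_rot: [3.13, -0.052, 0.208]
contact_force: [0.4, 1.0, -0.6]
opening: 0.0549
```

>>> servo_tool:
  targets: "0 0 -60 0;0 0 0 0;30 10 -60 0;0 0 0 0;50 15 -20 0;0 0 0 0"

```text
time: 54.7
tool_pos: [0.2739, -0.1185, 0.1584]
tool_rot: [3.136, -0.052, 0.205]
contact_force: [-0.3, 0.7, -0.3]
opening: 0.055
```

```bash
python3 -c "
from h import *
s=lean();print(togo([.5,-.33,.25],1.571+.168))"
```

```text
t 54.7 q [-7.070e-01  1.000e-03  2.221e+00  4.800e-02  8.850e-01  6.290e-01] sum -0.0353 pos [ 0.2739 -0.1185  0.1584] z [ 0.052  0.005 -0.999]
([182.9, 253.5, -80.9], np.float64(0.036346938449066))
```

>>> servo_tool:
  targets: "26 36 -14 0;26 36 -14 0;26 36 -12 0;0 0 0 0;26 36 -10 0;26 36 -10 0;26 36 -10 0;0 0 0 0.036"

```text
time: 55.7
tool_pos: [0.4614, -0.296, 0.2151]
tool_rot: [-3.116, -0.03, 0.169]
contact_force: [0.4, 0.5, 0.1]
opening: 0.0548
```

```bash
python3 -c "
from h import *
s=lean();print(togo([.594,-.399,.20],1.571+.168))
w=shot('wrist');save(w,'w21');bars(w)"
```

```text
t 55.7 q [-0.732  0.404  1.505  0.041  1.236  0.655] sum 0.0021 pos [ 0.4614 -0.296   0.2151] z [ 0.025  0.03  -0.999]
([112.9, 124.3, 15.2], np.float64(0.001563045509861638))
[386, 10, 28, 153, 3975] [ 0.6002 -0.3949] ang 0.164 [ 0.602  -0.3947] [169.  30.]
[11, 203, 69, 33, 933] [0.3763 0.0218] ang 1.541 [0.3764 0.0266] [136.  21.]
[187, 250, 37, 46, 1095] [ 0.3508 -0.2159] ang -0.367 [ 0.3529 -0.2136] [34. 75.]
[337, 250, 38, 46, 1105] [ 0.3838 -0.3946] ang 0.693 [ 0.3864 -0.3963] [73. 34.]
[459, 385, 22, 33, 253] [ 0.1644 -0.6763] ang 0.259 [ 0.1563 -0.6782] [92. 32.]
```

View pics/w21.png

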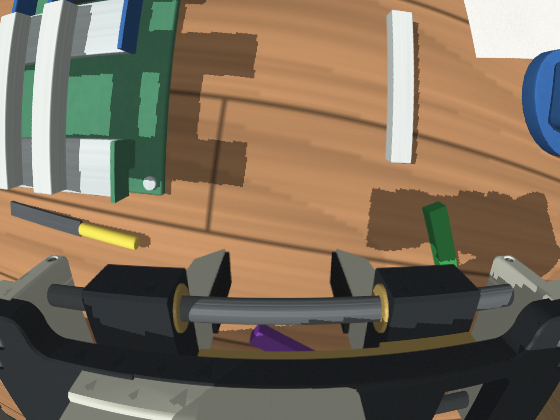

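>>> servo_tool:
  targets: "38 42 0 0;0 0 0 0;38 42 0 0;0 0 0 0;34 38 0 0;0 0 0 0"

```text
time: 56.5
tool_pos: [0.5767, -0.3857, 0.1947]
tool_rot: [-3.079, -0.001, 0.168]
contact_force: [-0.1, -0.3, -0.3]
opening: 0.0551
```

```bash
python3 -c "
from h import *
s=lean();print(togo([.594,-.399,.1],1.571+.168))
w=shot('wrist');bars(w)"
```

```text
t 56.5 q [-0.717  0.723  1.003  0.04   1.464  0.68 ] sum 0.0479 pos [ 0.5767 -0.3857  0.1947] z [-0.01   0.061 -0.998]
([14.8, 21.9, 93.5], np.float64(8.92778854693077e-05))
[296, 85, 27, 166, 4060] [ 0.6068 -0.3974] ang 0.166 [ 0.6032 -0.3979] [168.  24.]
[0, 121, 19, 51, 910] [0.5798 0.0015] ang 0.004 [0.5798 0.0026] [70. 45.]
[187, 250, 37, 46, 1085] [ 0.468  -0.3029] ang -0.365 [ 0.4699 -0.3007] [33. 73.]
[337, 250, 38, 46, 1083] [ 0.5027 -0.4722] ang 0.688 [ 0.5051 -0.4739] [68. 32.]
```

>>> servo_tool:
  targets: "15 22 0 0;0 0 0 0;0 0 45 0;0 0 0 0;0 0 40 0;0 0 0 0"

```text
time: 57.3
tool_pos: [0.5887, -0.3931, 0.1188]
tool_rot: [-3.082, -0.003, 0.171]
contact_force: [-0.0, 0.4, -1.1]
opening: 0.0552
```

```bash
python3 -c "
from h import *
s=lean();print(togo([.594,-.3995,.022],1.571+.168))
w=shot('wrist');save(w,'w22');bars(w)"
```

```text
t 57.3 q [-0.714  0.804  1.052  0.042  1.329  0.675] sum 0.0445 pos [ 0.5887 -0.3931  0.1188] z [-0.007  0.06  -0.998]
([3.9, 12.9, 96.2], np.float64(0.002596812400570414))
[283, 91, 34, 207, 6472] [ 0.6102 -0.3969] ang 0.166 [ 0.6033 -0.3981] [168.  24.]
[192, 306, 190, 19, 2251] [ 0.497  -0.3948] ang -1.327 [ 0.498  -0.4059] [ 17. 174.]
```

>>> servo_tool:
  targets: "4 12 20 0;0 0 0 0;0 0 40 0;0 0 0 0;0 0 18 0;0 0 0 0"

```text
time: 58.1
tool_pos: [0.6008, -0.4066, 0.0518]
tool_rot: [-3.1, -0.018, 0.17]
contact_force: [-0.4, 0.7, -0.7]
opening: 0.0552
```

```bash
python3 -c "
from h import *
s=lean();print(togo([.594,-.3995,.021],1.571+.167))"
```

```text
t 58.1 q [-0.717  0.888  1.071  0.043  1.204  0.667] sum 0.0215 pos [ 0.6008 -0.4066  0.0518] z [ 0.011  0.044 -0.999]
([-6.1, -6.8, 31.0], np.float64(0.003635154111292671))
```

>>> servo_tool:
  targets: "-6 -7 12 0;0 0 0 0;0 0 12 0;0 0 0 0"

```text
time: 58.6
tool_pos: [0.5961, -0.4015, 0.0313]
tool_rot: [-3.105, -0.023, 0.17]
contact_force: [-0.2, -0.0, 0.1]
opening: 0.055
```

```bash
python3 -c "
from h import *
s=lean();print(togo([.594,-.3995,.021],1.571+.167))"
```

```text
t 58.6 q [-0.716  0.894  1.121  0.045  1.142  0.665] sum 0.0144 pos [ 0.5961 -0.4015  0.0313] z [ 0.016  0.04  -0.999]
([-2.0, -1.9, 10.4], np.float64(0.003730743598056918))
```

>>> servo_tool:
  targets: "-2 -2 6 0;0 0 5 0;0 0 0 0"

```text
time: 58.98
tool_pos: [0.5943, -0.3996, 0.0201]
tool_rot: [-3.106, -0.023, 0.17]
contact_force: [0.4, 0.0, -0.3]
opening: 0.0556
```

>>> servo_tool:
  targets: "0 0 0 0;0 0 0 0;0 0 0 0;0 0 0 0;0 0 0 0"
  hand: 0.1

```text
time: 59.6
tool_pos: [0.5945, -0.4, 0.0205]
tool_rot: [-3.107, -0.024, 0.17]
contact_force: [-0.1, 0.0, -1.5]
opening: 0.0237
```

>>> servo_tool:
  targets: "0 0 -30 0;0 0 -40 0;0 0 -40 0;0 0 -40 0;0 0 -30 0;0 0 0 0"

```text
time: 60.35
tool_pos: [0.5898, -0.4057, 0.2008]
tool_rot: [-3.099, -0.018, 0.17]
contact_force: [0.8, 0.4, -1.6]
opening: 0.0237
```

```bash
python3 -c "
from h import *
s=lean()
w=shot('wrist');save(w,'w23');p=shot('scene');save(p,'s23')
# bar centre target: station (0,60mm); 
o=np.array([.5346,-.0172]);x=np.array([np.cos(.068),np.sin(.068)]);y=np.array([-x[1],x[0]])
g=o+.06*y-.0085*x;print(g,togo([*g,.215],1.571+.068))"
```

```text
t 60.35 q [-0.727  0.75   0.933  0.04   1.481  0.67 ] sum 0.0223 pos [ 0.5898 -0.4057  0.2008] z [ 0.01   0.045 -0.999]
[0.52204279 0.04208378] ([10.2, -451.8, 3.6], np.float64(0.10257325235718984))
```

View pics/w23.png

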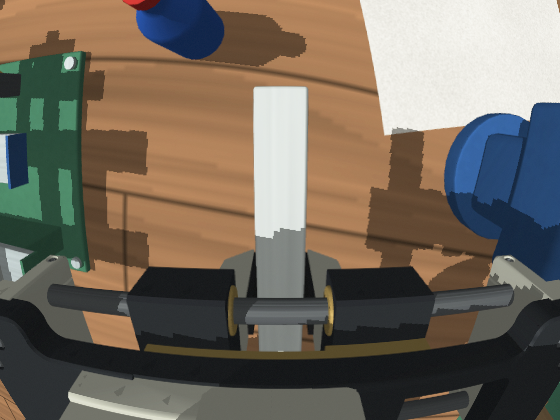

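View pics/s23.png

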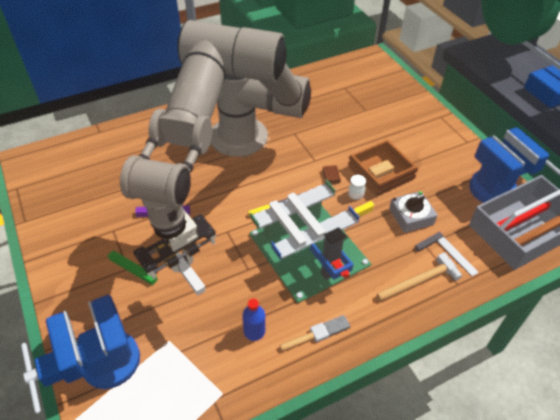

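>>> servo_tool:
  targets: "-38 0 -20 0;-38 0 -20 0;0 0 0 0;12 -48 0 0;12 -48 0 0;12 -48 0 0;12 -48 0 0;0 0 0 0.05"

```text
time: 61.45
tool_pos: [0.5242, -0.211, 0.2275]
tool_rot: [-3.067, 0.01, 0.119]
contact_force: [0.1, -1.5, -2.3]
opening: 0.0235
```

```bash
python3 -c "
from h import *
s=lean();print(togo([.522,.042,.22],1.571+.068))"
```

```text
t 61.45 q [-0.547  0.452  1.393  0.054  1.351  0.892] sum 0.0542 pos [ 0.5242 -0.211   0.2275] z [-0.019  0.073 -0.997]
([28.0, -250.2, 25.9], np.float64(0.05039595233627292))
```

>>> servo_tool:
  targets: "5 -48 4 0;5 -48 4 0;0 0 0 0;6 -48 4 0;6 -48 4 0;5 -48 4 0;0 0 0 0.05"

```text
time: 62.32
tool_pos: [0.5212, 0.0408, 0.2127]
tool_rot: [-3.06, 0.031, 0.069]
contact_force: [-0.3, -0.3, -2.6]
opening: 0.0238
```

```bash
python3 -c "
from h import *
s=lean();print(togo([.522,.042,.16],1.571+.068))
w=shot('wrist');save(w,'w24')"
```

```text
t 62.325 q [-0.112  0.381  1.55   0.078  1.257  1.365] sum 0.0464 pos [0.5212 0.0408 0.2127] z [-0.037  0.079 -0.996]
([2.5, 3.2, 52.5], np.float64(-0.0018274131688409412))
```

View pics/w24.png

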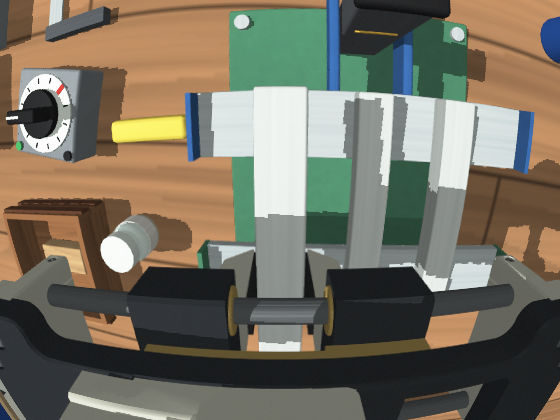

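>>> servo_tool:
  targets: "2 3 15 0;0 0 0 0;0 0 20 0;0 0 0 0;0 0 14 0;0 0 0 0"

```text
time: 63.12
tool_pos: [0.5222, 0.0373, 0.1588]
tool_rot: [-3.061, 0.035, 0.064]
contact_force: [-0.6, 0.1, -2.5]
opening: 0.024
```

```bash
python3 -c "
from h import *
s=lean();print(togo([.522,.042,.142],1.571+.068))"
```

```text
t 63.125 q [-0.118  0.44   1.619  0.081  1.133  1.354] sum 0.0503 pos [0.5222 0.0373 0.1588] z [-0.04   0.078 -0.996]
([0.7, -3.4, 17.1], np.float64(-0.007324667001715746))
```

>>> servo_tool:
  targets: "0 -3 8 -0.006;0 0 0 0;0 0 7 0;0 0 0 0"

```text
time: 63.62
tool_pos: [0.522, 0.0418, 0.144]
tool_rot: [-3.061, 0.033, 0.07]
contact_force: [-0.3, 0.6, -2.5]
opening: 0.0239
```

```bash
python3 -c "
from h import *
s=obs();print(togo([.522,.042,.137],1.571+.068))"
```

```text
{'time': 63.625, 'tool_pos': [0.522, 0.0418, 0.144], 'tool_rot': [-3.0609, 0.0325, 0.0704], 'contact_force': [-0.3421, 0.5506, -2.5391], 'opening': 0.0239}
([0.2, 0.3, 7.0], np.float64(-0.00047315982611362273))
```

>>> servo_tool:
  targets: "0 0 3 0;0 0 3 0;0 0 2 0;0 0 0 0"

```text
time: 64.12
tool_pos: [0.5222, 0.0422, 0.1366]
tool_rot: [-3.061, 0.031, 0.07]
contact_force: [-0.9, -0.4, 0.1]
opening: 0.0238
```

>>> servo_tool:
  targets: "0 0 0 0;0 0 0 0;0 0 0 0;0 0 -15 0;0 0 -30 0;0 0 -40 0;0 0 -40 0;0 0 0 0"
  hand: 0.4

```text
time: 65.12
tool_pos: [0.5277, 0.032, 0.2694]
tool_rot: [-3.062, 0.026, 0.07]
contact_force: [-0.2, 0.0, -0.0]
opening: 0.0369
```

Run:
```python
from h import *
s=lean()
p=shot("scene");save(p,"s25",(200,150,440,330),3.3)
w=shot("wrist");save(w,"w25")
for n in["dial_grip","dial_pointer","scale_mark"]:
  for d in cams.cut_out(w,n): print(n,d["score"],np.round(d["extent"]))
```

```text
t 65.125 q [-0.127  0.345  1.442  0.074  1.396  1.36 ] sum 0.0418 pos [0.5277 0.032  0.2694] z [-0.032  0.077 -0.997]
dial_grip 0.75 [ 57. 113.  46.  40.]
dial_pointer 0.92 [ 55. 115.  49.  40.]
scale_mark 0.96 [ 69. 114.  51.  68.]
```

View pics/s25.png

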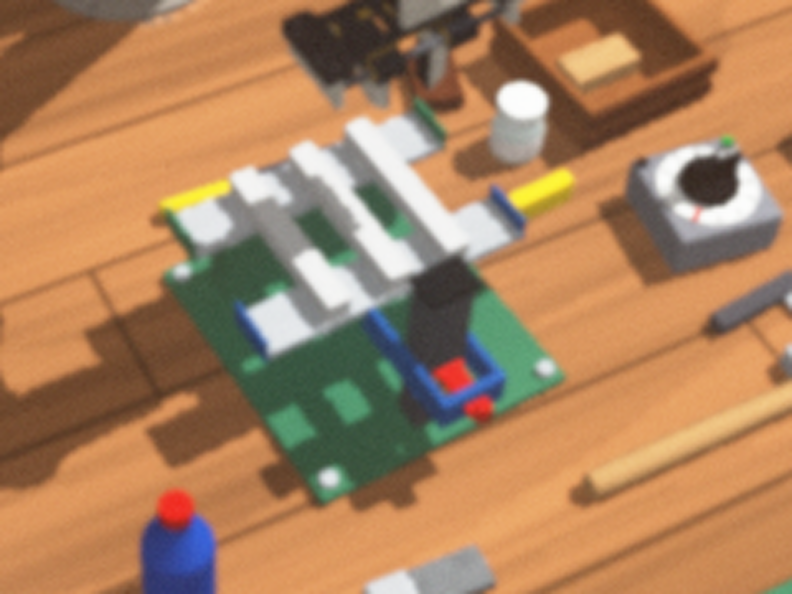

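View pics/w25.png

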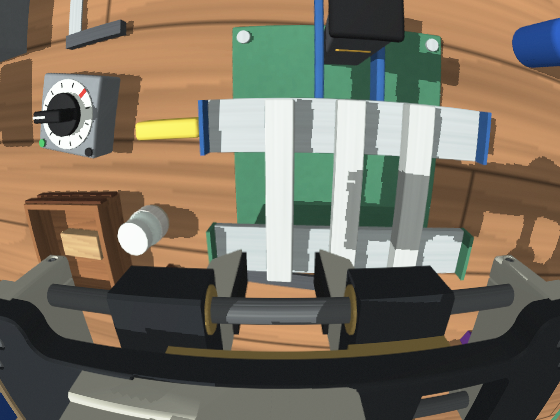

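Run:
```python
from h import *
print(togo([.585,.24,.27]))
t=shot("top");save(t,"topdial2",(100,140,190,220),7)
```

```text
([73.8, -202.9, 8.0], None)
```

View pics/topdial2.png

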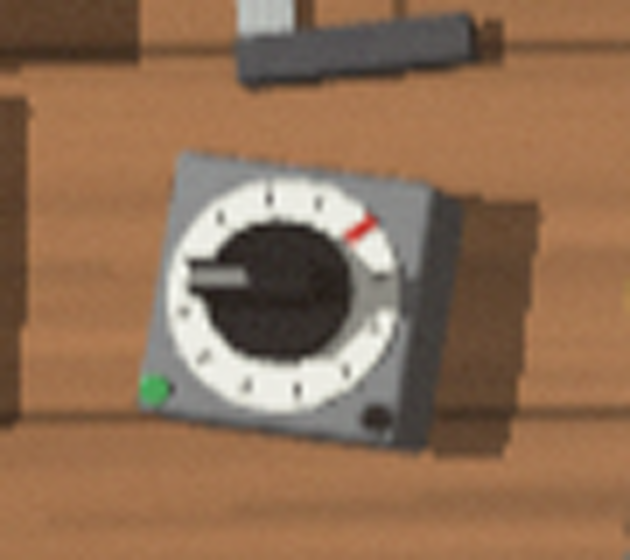

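>>> servo_tool:
  targets: "18 -48 0 0;18 -48 0 0;0 0 0 0;18 -48 3 0;18 -48 3 0;0 0 0 -0.18;0 0 0 -0.18;0 0 0 -0.18;0 0 0 -0.18;0 0 0 -0.18;0 0 0 -0.18;0 0 0 -0.18;0 0 0 -0.1;0 0 0 0"
  hand: 0.6

```text
time: 67.18
tool_pos: [0.5824, 0.224, 0.2565]
tool_rot: [-3.066, -0.062, 1.462]
contact_force: [0.8, -0.5, 0.3]
opening: 0.0551
```

Run:
```python
from h import *
t=shot("top")
f=lambda c,r,z:bp(t,100+(c+.5)/7-.5,140+(r+.5)/7-.5,z)[:2]
ax=f(283,295,.052);mk=f(361,228,.052);print("axis",ax,"mark",mk-ax,np.hypot(*(mk-ax)),np.arctan2(*(mk-ax)[::-1]))
for z in(.06,.075,.093):
  p=f(192,276,z)-ax;print(z,p,np.hypot(*p),np.arctan2(p[1],p[0]))
s=lean();w=shot("wrist");save(w,"w26")
```

```text
axis [0.5975766  0.34627758] mark [ 0.02767123 -0.03159364] 0.04199826902605385 -0.8514862116383517
0.06 [0.00684819 0.03497504] 0.035639176300089365 1.377440460193992
0.075 [0.00420567 0.02956874] 0.029866331514352258 1.4295104342260267
0.093 [0.00103464 0.02308117] 0.02310435144339534 1.5259999934994382
t 67.225 q [0.204 0.544 1.162 0.082 1.489 0.303] sum 0.053 pos [0.5824 0.224  0.2564] z [-0.068  0.069 -0.995]
```

View pics/w26.png

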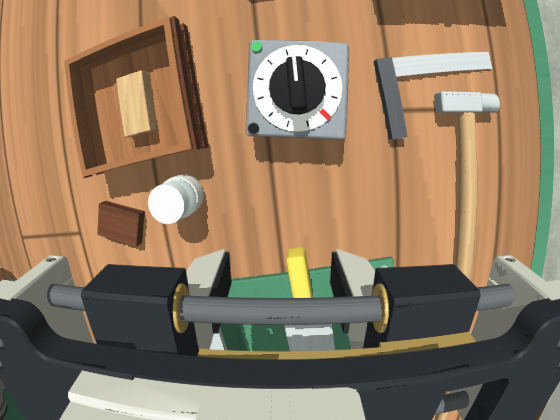

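Run:
```python
from h import *
w=shot("wrist");save(w,"w26z",(240,30,360,150),5)
```

```text
(no output)
```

View pics/w26z.png

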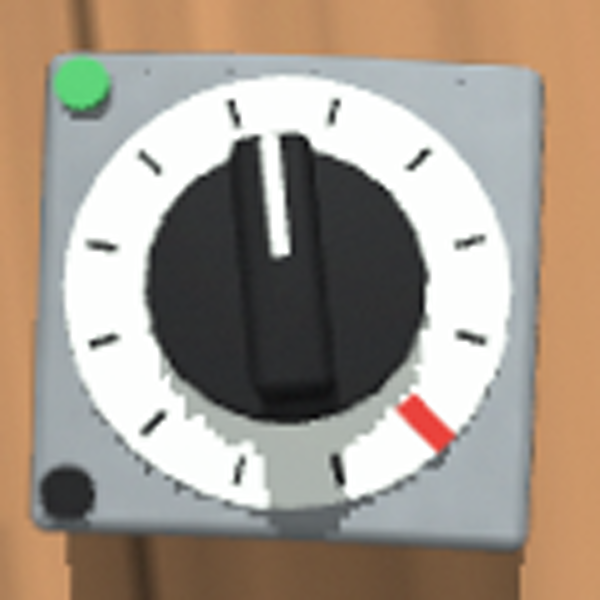

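Run:
```python
from h import *
w=shot("wrist")
f=lambda c,r,z:bp(w,240+(c+.5)/5-.5,30+(r+.5)/5-.5,z)[:2]
ax=f(287,293,.052);mk=f(427,424,.052);print("axis",ax,"mark",np.hypot(*(mk-ax)),np.arctan2(*(mk-ax)[::-1]))
print("ring pts",[np.round(f(*p,.052)-ax,4).tolist() for p in((287,75),(287,512),(65,290),(511,290))])
a=f(282,255,.093);b=f(268,138,.093);d=b-a;print("pointer",np.arctan2(d[1],d[0]),a,b)
a=f(292,388,.093);b=f(271,150,.093);d=b-a;print("bar",np.arctan2(d[1],d[0]),(a+b)/2,np.hypot(*d))
print(togo([.597,.346,.18],1.4+1.571))
```

```text
axis [0.59773227 0.34530407] mark 0.04125143140604996 -0.8613407971264668
ring pts [[0.0054, 0.0491], [-0.005, -0.0476], [-0.0475, 0.0064], [0.048, -0.0035]]
pointer 1.5756174729982555 [0.59794809 0.3471535 ] [0.59783486 0.37063978]
bar 1.548403201348512 [0.59761127 0.34469099] 0.04696048610636216
([117.2, 7.3, 84.2], np.float64(0.0660163041919617))
```

>>> servo_tool:
  targets: "0 0 0 -0.093;40 2 10 0;0 0 0 0;40 2 10 0;0 0 0 0;37 2 10 0;0 0 0 0"

```text
time: 68.25
tool_pos: [0.5902, 0.3416, 0.2352]
tool_rot: [-3.075, -0.067, 1.548]
contact_force: [0.2, 0.4, -0.4]
opening: 0.0546
```

```bash
python3 -c "
from h import *
s=lean();print(togo([.5977,.345,.076],1.555+1.571))
w=shot('wrist');save(w,'w27')"
```

```text
t 68.25 q [0.373 0.664 1.006 0.087 1.508 0.387] sum 0.0359 pos [0.5902 0.3416 0.2352] z [-0.065  0.068 -0.996]
([-7.1, 17.9, 158.2], np.float64(-0.0023665424064418517))
```

View pics/w27.png

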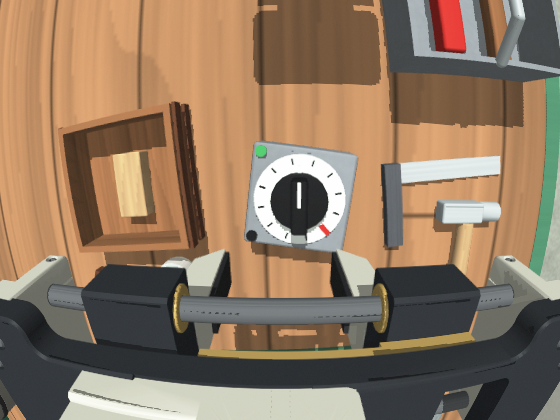

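>>> servo_tool:
  targets: "-7 17 0 0;0 0 0 0;0 0 45 0;0 0 0 0;0 0 40 0;0 0 0 0;0 0 25 0;0 0 0 0"

```text
time: 69.3
tool_pos: [0.6065, 0.3353, 0.1381]
tool_rot: [-3.093, -0.071, 1.542]
contact_force: [0.7, 0.1, 0.5]
opening: 0.0548
```

```bash
python3 -c "
from h import *
s=lean();print(togo([.5977,.345,.078],1.555+1.571))
w=shot('wrist');save(w,'w28')"
```

```text
t 69.3 q [0.358 0.741 1.127 0.087 1.293 0.36 ] sum 0.0191 pos [0.6065 0.3353 0.1381] z [-0.046  0.072 -0.996]
([5.2, -6.1, 61.0], np.float64(-0.0102326157678716))
```

View pics/w28.png

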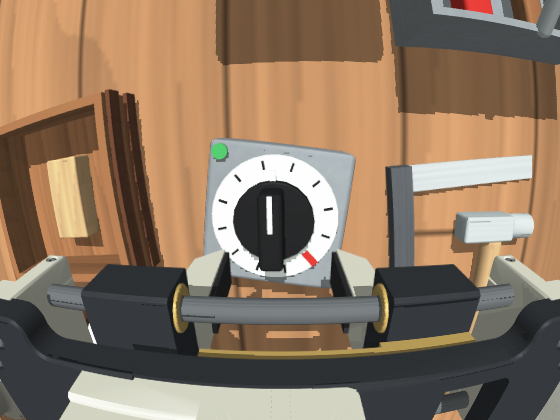

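>>> servo_tool:
  targets: "4 -6 10 -0.01;0 0 0 0;0 0 24 0;0 0 0 0;0 0 12 0;0 0 0 0"

```text
time: 70.1
tool_pos: [0.6031, 0.3451, 0.1021]
tool_rot: [-3.11, -0.078, 1.554]
contact_force: [0.1, -0.3, -0.1]
opening: 0.0549
```

```bash
python3 -c "
from h import *
s=lean();print(togo([.5977,.345,.083],1.555+1.571))"
```

```text
t 70.1 q [0.373 0.767 1.179 0.09  1.197 0.355] sum 0.0014 pos [0.6031 0.3451 0.1021] z [-0.031  0.078 -0.996]
([-1.7, -4.8, 19.2], np.float64(0.0008277428863658898))
```

>>> servo_tool:
  targets: "-1 -5 10 0;0 0 0 0;0 0 10 0;0 0 0 0"

```text
time: 70.6
tool_pos: [0.5974, 0.3458, 0.0817]
tool_rot: [-3.111, -0.078, 1.554]
contact_force: [0.3, 0.3, 0.0]
opening: 0.0546
```

```bash
python3 -c "
from h import *
s=lean();print(togo([.5977,.345,.083],1.555+1.571))"
```

```text
t 70.6 q [0.377 0.778 1.216 0.092 1.147 0.355] sum 0.0001 pos [0.5974 0.3458 0.0817] z [-0.03   0.079 -0.996]
([-0.7, 0.2, -1.3], np.float64(0.0007506025762733515))
```

>>> servo_tool:
  targets: "0 0 0 0;0 0 0 0;0 0 0 0;0 0 0 0;0 0 0 0"
  hand: 0.05
  squeeze: 15

```text
time: 71.22
tool_pos: [0.598, 0.346, 0.0823]
tool_rot: [-3.112, -0.079, 1.554]
contact_force: [-0.7, -0.2, -0.1]
opening: 0.0161
```

>>> servo_tool:
  targets: "0 0 0 0.15;0 0 0 0.15;0 0 0 0.15;0 0 0 0.15;0 0 0 0"

```text
time: 71.85
tool_pos: [0.5987, 0.3457, 0.0824]
tool_rot: [-3.074, -0.048, 0.937]
contact_force: [-1.8, -0.2, -0.6]
opening: 0.017
```

```bash
python3 -c "
from h import *
s=lean();print(togo([.5977,.345,.082],-.857+1.571));print(s['contact_force'],s['torque'])"
```

```text
t 71.85 q [0.376 0.778 1.215 0.09  1.145 0.971] sum -0.0032 pos [0.5987 0.3457 0.0824] z [-0.026  0.078 -0.997]
([-1.2, -0.3, 0.4], np.float64(-1.3444724160754062))
[-1.79960993 -0.20344471 -0.6413061 ] [-0.25567331 -0.36029624 -0.10597795]
```

>>> servo_tool:
  targets: "-1 0 0 0.155;0 0 0 0.155;0 0 0 0.155;0 0 0 0.155;0 0 0 0.155;0 0 0 0.155;0 0 0 0"

```text
time: 72.72
tool_pos: [0.599, 0.3447, 0.0825]
tool_rot: [-3.064, 0.022, 0.008]
contact_force: [-0.9, 1.0, -0.7]
opening: 0.017
```

```bash
python3 -c "
from h import *
s=lean();print(togo([.5977,.345,.082],-.857+1.571));print(s['contact_force'],s['torque'],s['tool_rot'])"
```

```text
t 72.725 q [0.376 0.776 1.218 0.088 1.142 1.903] sum -0.0055 pos [0.599  0.3447 0.0825] z [-0.023  0.077 -0.997]
([-1.3, -0.2, 0.6], np.float64(0.8628751194491762))
[-0.93642343  1.01858066 -0.65416701] [-0.30416127 -0.04055082 -0.07643451] [-3.06434035  0.02237471  0.00781059]
```

>>> servo_tool:
  targets: "-1 0 0 0.155;0 0 0 0.155;0 0 0 0.155;0 0 0 0.155;0 0 0 0.155;0 0 0 0.088;0 0 0 0"

```text
time: 73.6
tool_pos: [0.5984, 0.3441, 0.0826]
tool_rot: [-3.108, 0.072, -0.842]
contact_force: [0.9, 0.7, 0.0]
opening: 0.016
```

```bash
python3 -c "
from h import *
s=lean();print(togo([.5977,.345,.082],-.857+1.571));print(s['tool_rot'])"
```

```text
t 73.6 q [0.376 0.775 1.221 0.087 1.14  2.754] sum -0.0056 pos [0.5984 0.3441 0.0826] z [-0.022  0.076 -0.997]
([-1.1, -0.0, 0.7], np.float64(0.012767694943320862))
[-3.10779512  0.0715282  -0.8416123 ]
```

>>> servo_tool:
  targets: "0 0 0 0.013;0 0 0 0"

```text
time: 73.85
tool_pos: [0.5984, 0.3441, 0.0826]
tool_rot: [-3.108, 0.072, -0.849]
contact_force: [0.1, 0.2, -0.6]
opening: 0.0162
```

>>> servo_tool:
  targets: "0 0 0 0;0 0 0 0;0 0 0 0;0 0 -30 0;0 0 -40 0;0 0 -40 0;0 0 0 0;-40 0 -20 0;-40 0 0 0;0 0 0 0"
  hand: 0.5

```text
time: 75.1
tool_pos: [0.5466, 0.3944, 0.2185]
tool_rot: [-3.113, 0.074, -0.848]
contact_force: [-0.3, 0.0, -0.3]
opening: 0.0462
```

```bash
python3 -c "
from h import *
s=lean();w=shot('wrist');save(w,'w29');print(proj(w,[.5977,.345,.06]))
t=shot('top');save(t,'t29');save(t,'t29z',(100,140,190,220),7)"
```

```text
t 75.1 q [0.476 0.628 1.115 0.08  1.389 2.881] sum -0.0095 pos [0.5466 0.3944 0.2185] z [-0.027  0.075 -0.997]
[279.3227064  110.32548925]
```

View pics/w29.png

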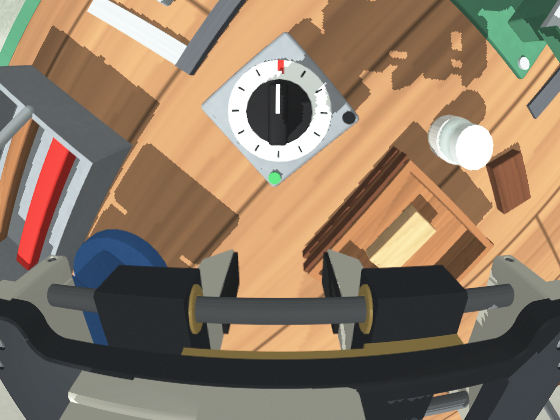

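View pics/t29.png

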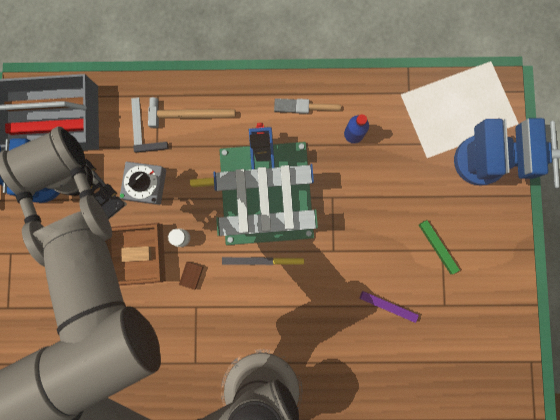

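Run:
```python
from h import *
w=shot('wrist');save(w,'w30z',(220,50,340,170),5)
```

```text
(no output)
```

View pics/w30z.png

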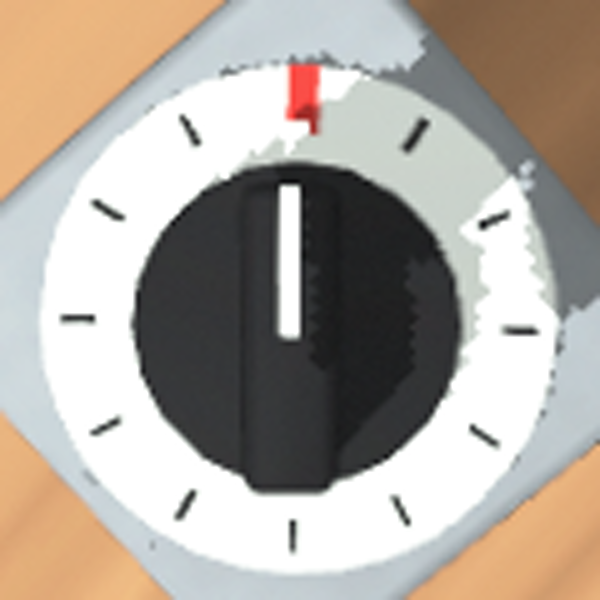

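Run:
```python
from h import *
w=shot("wrist")
f=lambda c,r,z:bp(w,220+(c+.5)/5-.5,50+(r+.5)/5-.5,z)[:2]
ax=f(299,319,.052);mk=f(304,98,.052);m2=f(304,66,.052);m1=f(303,130,.052)
an=lambda d:np.arctan2(d[1],d[0])
print("axis",ax,"mark",np.hypot(*(mk-ax)),an(mk-ax),an(m2-m1))
# opposite tick through: (293,536)
print("opp tick",an(ax-f(293,536,.052)), "tick-mark", an(mk-f(293,536,.052)), "perp", an(f(519,331,.052)-f(78,318,.052))+np.pi/2)
a=f(289,335,.093);b=f(289,187,.093);print("ptr",an(b-a))
a=f(289,490,.09);b=f(290,178,.09);print("bar",an(b-a),(a+b)/2)
```

```text
axis [0.59795067 0.34491257] mark 0.04135711672413951 -0.8770112559199313 -0.8698533283660252
opp tick -0.8828406784403674 tick-mark -0.87993079723644 perp -0.8829213020744113
ptr -0.8560938250182769
bar -0.8594462680658655 [0.59840266 0.34488415]
```

Run:
```python
from h import *
p=shot("scene");save(p,"s31");save(p,"s31z",(230,150,390,310),3.7)
t=shot("top");save(t,"t31z",(195,125,335,255),5)
```

```text
(no output)
```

View pics/s31.png

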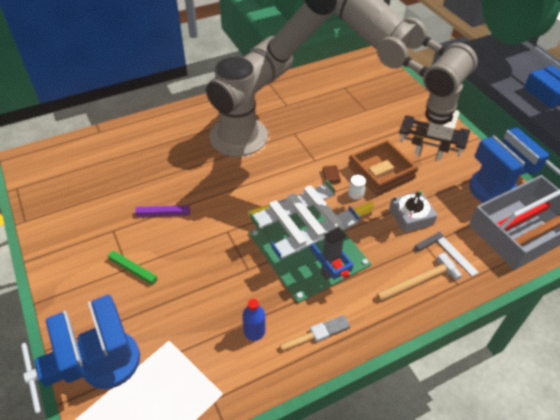

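View pics/s31z.png

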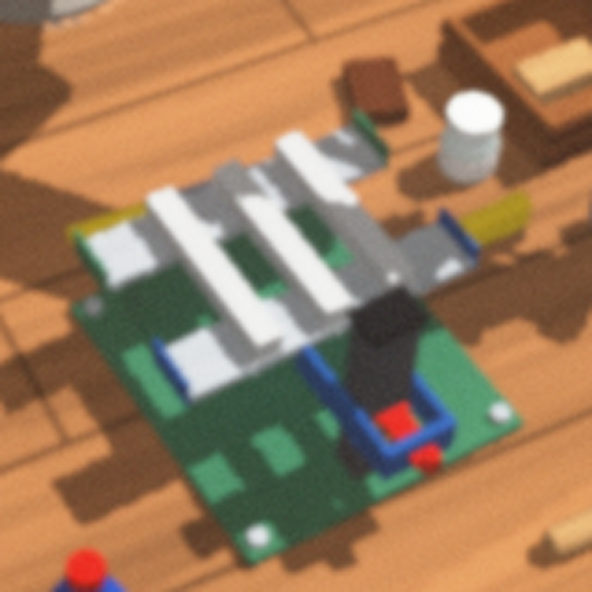

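View pics/t31z.png

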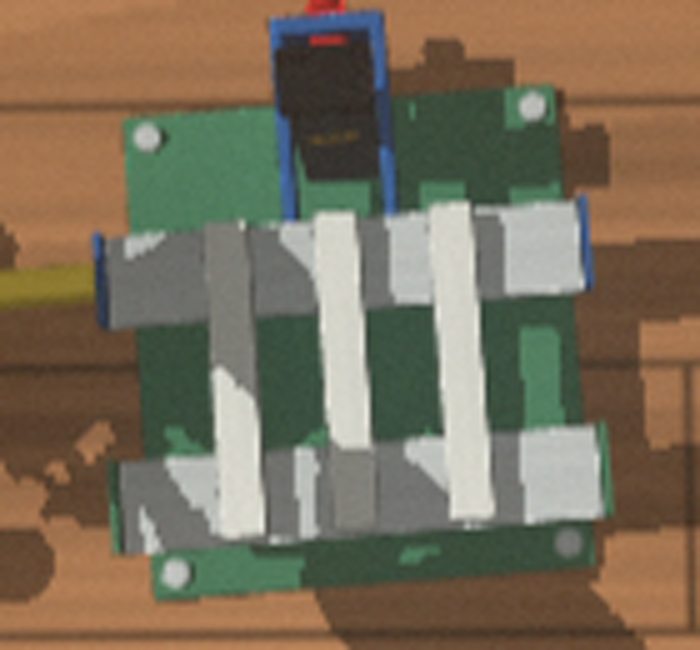

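```bash
python3 -c "
from h import *
obs();print(robot.hand_in())"
```

```text
{'time': 75.4, 'tool_pos': [0.5494, 0.3915, 0.2185], 'tool_rot': [-3.1122, 0.073, -0.8525], 'contact_force': [0.0638, -0.4116, 0.304], 'opening': 0.046}
the job is handed in; nothing more can be done
None
```

The job is done and handed in at about 75 s of robot time, with the robot touching nothing.

- **Block:** the packing block lies in the crate.
- **Slider:** I lifted it past the top notch and let it down. The pawl caught at about 0.06 m: lowering further met about 28 N from below. The last picture shows it level with the fixed rest.
- **Bars:** only three aluminium bars were on the bench; the green and purple look-alikes were left alone. All three lie across both rests at about −60, 0 and +60 mm along them, aimed at centre and square. The last top and scene pictures show each one resting on both.
- **Dial:** the pointer ended at −0.857 rad. Three readings of the red mark gave −0.851, −0.861 and −0.880, so it is within about 0.02 rad of the mark.
- **Bystanders:** the last pictures show the file, try square, jar, bottle and scrap where they were.

**Trouble on the way:** before I picked up the third bar, the tool tilted by up to about 0.55 rad in mid-air. That came from moves I made to correct a smaller tilt that had built up. I straightened it in free space before gripping that bar. It touched nothing, but the wrist's fifth joint sat at about 0.282 rad, close to its 0.28 limit, while I did it. A tilt of a few degrees remained for the rest of the job.

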